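# Lift the degreased socket with the spring tongs

### The arm

A 6-joint arm with a two-finger parallel gripper is mounted at the origin on the work surface. World frame = base frame: x ahead of the robot, y to its left, z up, the work surface at z = 0. Lengths are in m, angles in rad, forces in N, time in s.
With the tool pointing down it reaches from about 0.275 to 0.725 m from the base axis. Payload 5.6 kg.
Tool frame: the origin (TCP) lies midway between the tips of the shut fingers; the grasp point (between the pads) lies 19 mm behind it; y points along the fingers, z is the direction in which the jaws open and shut, and the axes are right-handed (so a half turn about y gives the same grasp; the last joint's range is limited). The gripper opens to 85 mm and grips with 20 to 120 N. Pads are 22 mm wide; open, the fingers measure 114 mm over their backs; the gripper's body (76 mm by 85 mm) begins 54 mm behind the grasp point. The pads swing forward as they close: fully open they stand 13 mm farther back than shut.
Start: joints at [1.573, 0.255, 0.108, 0, -1.424, -0.285], TCP at [0.153, 0.528, 0.231] pointing down, gripper open.
Joint ranges: [-2.95, 2.95], [-1.21, 1.97], [-1.09, 1.5], [-2.87, 1.71], [-2.94, -0.07], [-3.05, 3.05]. Speed limits (rad/s): [2.57, 2.57, 3.14, 3.14, 3.14, 3.14].

### API

Orientations are given as a unit quaternion [x, y, z, w].
In Python, from bench import read_state, imaging, order gives the robot as it stands.
- The arm moves only by the tool servo_tool, never from a script. Its argument "series" is a list of rows, each an object of numbers: "tx", "ty", "tz": the shift along the tool's x, y, z in cm; "wx", "wy", "wz": the turn, a rotation vector about the tool's x, y, z in degrees. A call has 1 to 20 rows; each row is the pose to reach, as a shift and turn from the pose commanded when the call began, along the tool's axes at that moment; what a row does not reach only later rows make up. A row lasts 1/10 s, in which the tool goes at most 50 mm and 8.59 degrees, less where a joint would pass 70% of its speed; a pose out of reach is approached as far as the arm can. A call with a gripper value outside its range is refused whole. "fingers" is the closure, from 0 (fully open) to 1 (shut), set as the call begins (left out, the last holds). The fingers move at their own pace and stop on an object; "squeeze" is the grip in N (left out, the last holds). Time passes only in rows, so rows that repeat a pose let the fingers close. It gives the time, the measured TCP pose, the force and the opening at its end, in the units of the state.
- read_state(): the state, without advancing time (a new reading comes with each control period).
- imaging.camera(name): name is "scene" or "top" or "wrist"; returns a dict with "frame" (400x640x3 uint8, red, green, blue), "z_map" (400x640 float32, m along the optical axis (not along the pixel's ray), 0 where there is no reading), "mtx" (3x3 intrinsics, pixels), "position" and "orientation" of the camera in the world. Camera axes: x right, y up, looking along -z (the intrinsics and any distortion apply to the point x, -y, -z); pixel columns grow to the right and rows downward; lengths in m; the calibration is good to about 2 mm. A picture is of the moment at which its call begins.
- order.close_job(): hands the job in, once; it reports no verdict.
The state is a dict: "time_s": time; "joints": joint angles; "joint_vel": joint speeds; "tau": joint torques, N m; "ee_pos": TCP position; "eef_rot": TCP orientation; "ft_force": force on the tool from outside, world axes, zero at the start; "moment": the same for the moment, N m; "finger_gap": finger opening in m.
Only numpy, scipy, OpenCV 4.12 (cv2) and the standard library are available. Lean on these libraries where they do the work, as an engineer would, in place of code of your own. Each camera call takes 0.05 s, during which the arm holds its last target.

### The job

The steel socket standing on the white coaster has just been degreased, so the gripper itself must not touch it and it must not be knocked over: take the spring tongs out of their blue stand, put one prong down into the socket's bore with the other prong outside, and only then squeeze the tongs to pinch the socket's wall and lift it off. The program finishes while holding: keep the tongs squeezed in the gripper with the socket hanging still in them, at least 10 cm above the bench and touching nothing else. Leave the coaster and all the other things where they are.

Things in the scene. Friction and masses are not known exactly. Their poses are not given: they have to be found in the camera images.
- tongs: Upright spring tongs, 139 mm tall, 0.09 kg, standing loose in the stand, prongs down, two orange grip pads. Origin midway between the prong ends as they stand; y across the two legs; z up towards the black hinge block (36 mm along y, 16 mm along x, 127 to 138 mm above the origin). Both legs swing about hinges 130 mm above the origin
- tongs_grip (a point): midway between the orange pads, 80 mm above the tongs' origin: grip here, along the tongs' y, on the pads' flat outer faces (22 mm tall, 16 mm wide along x). Outside width over the pads: 46 mm with the tongs open, 40 mm with the prongs pinching a 4 mm wall. Let out past 46 mm, the tongs fall from the grip
- tip_a (a point): centre of the lower end of the prong on the tongs' +y side. Prongs: round steel rods, 8 mm in diameter, 47 mm long; their axes at the ends lie 28 mm apart with the tongs open, 12 mm apart and parallel when pinching a 4 mm wall
- tip_b (a point): centre of the lower end of the prong on the tongs' -y side; with the tongs open, 14 mm from the tongs' origin
- leg_a (a joint): swing of the tongs' +y leg (the other, geared to it, swings equally): 0 open, 0.062 rad when pinching a 4 mm wall, 0.076 the stop. Springs hold the legs open: about 4 N on each pad starts to close them, about 6 N closes them fully, each newton more pinches with about 0.4 N
- stand: Fixed blue stand on a black foot 70 x 85 x 5 mm, turned up to 35 degrees either way; origin under its centre, z up. Its pocket (11 mm along x, 39 mm along y, floor 5 mm and rim 45 mm above the bench, walls 59 mm long along y, 35 mm wide along x in all) holds the ends of the tongs' prongs; lift the tongs straight up by more than 45 mm to clear it
- socket: Bright steel socket, a round cup standing mouth up on the coaster, 28 mm outside diameter, 38 mm tall, bore 20 mm in diameter and 26 mm deep (wall 4 mm), about 0.09 kg. Origin at the centre of its underside, z up out of the mouth
- socket_mid (a point): point on the socket's axis 20 mm above its underside
- coaster: Loose round white ceramic coaster, 100 mm in diameter, 8 mm thick, origin under its centre
- flipbox: Loose closed translucent flip-top box, 82 x 132 x 55 mm, origin under its centre
- screwdriver: Stubby screwdriver, 100 mm long, lying along its x, about 30 mm tall, origin under its middle
- ratchet: Matte black ratchet handle, about 183 mm long (x from -90 to +93 mm), 22 mm tall, lying along its x, head to +x
- mallet: Small wooden mallet, lying along its x (from -90 to +93 mm), head 90 mm across and 46 mm tall at +x
- mug: Blue mug, 74 mm in diameter, 85 mm tall, origin under its centre, handle to its +y

How it is judged:
By the outcome, as a careful person would: the job done as asked, in the order asked, and still so for the second after the job is handed in, while the arm keeps its last pose, push and grip.
It also fails if it takes over 45 s, if anything falls off the work surface, if the arm or the gripper's body presses on something with over 40 N, if the wrist force passes 120 N, or if a joint passes its speed limit or range.

## Working session

There is one attempt and no reset: what is moved stays moved. The work goes in short steps, Python scripts to look and compute and a tool call to move; the robot and the scene stay as the last step left them, time stands still between calls to the robot, and variables do not carry over. Pictures are saved under pics/ and viewed, and the job is handed in when it is done.

Besides the shell and the picture viewer there is one more tool, called after ">>>" by a JSON object that holds its "api" and its "payload", one argument or row to a line. servo_tool: Moves the arm, as the interface text tells. Its arguments: {"type":"object","properties":{"series":{"type":"array","items":{"type":"object","properties":{"tx":{"type":"number"},"ty":{"type":"number"},"tz":{"type":"number"},"wx":{"type":"number"},"wy":{"type":"number"},"wz":{"type":"number"}}}},"fingers":{"type":"number"},"squeeze":{"type":"number"}},"required":["series"]}

```bash
mkdir -p pics; cat > h.py <<'E'
import numpy as np, cv2
from scipy.spatial.transform import Rotation as R
from bench import read_state, imaging, order
def grab(name,tag):
    c=imaging.camera(name); cv2.imwrite(f'pics/{tag}.png',c['frame'][:,:,::-1])
    np.savez(f'pics/{tag}.npz',z=c['z_map'],m=c['mtx'],p=c['position'],o=c['orientation'],f=c['frame'],
      d=np.array(c.get('distortion',[])) )
    return c
def load(tag): return np.load(f'pics/{tag}.npz')
def rays(L,uv):
    m=L['m'];uv=np.atleast_2d(np.array(uv,float))
    d=np.c_[(uv[:,0]-m[0,2])/m[0,0],-(uv[:,1]-m[1,2])/m[1,1],-np.ones(len(uv))]
    return R.from_quat(L['o']).apply(d)
def at_z(L,uv,z):
    r=rays(L,uv);p=L['p'];return p+r*((z-p[2])/r[:,2])[:,None]
def by_depth(L,uv):
    uv=np.atleast_2d(np.array(uv)).astype(int);return L['p']+rays(L,uv)*L['z'][uv[:,1],uv[:,0]][:,None]
def cloud(L):
    v,u=np.mgrid[0:400,0:640];uv=np.c_[u.ravel(),v.ravel()]
    return by_depth(L,uv).reshape(400,640,3)
def proj(L,P):
    q=R.from_quat(L['o']).inv().apply(np.atleast_2d(P)-L['p']);m=L['m']
    return np.c_[m[0,0]*q[:,0]/-q[:,2]+m[0,2],m[1,1]*-q[:,1]/-q[:,2]+m[1,2]]
def crop(tag,x0,y0,x1,y1,s,out):
    im=cv2.imread(f'pics/{tag}.png')[y0:y1,x0:x1];cv2.imwrite(f'pics/{out}.png',cv2.resize(im,None,fx=s,fy=s,interpolation=cv2.INTER_CUBIC))
E
python3 - <<'E'
from h import *
for n in ['scene','top','wrist']:
    c=grab(n,n+'0'); print(n,c.keys(),c['mtx'].round(1).tolist(),c['position'],c['orientation'])
s=read_state();print(s)
E
```

```text
scene dict_keys(['frame', 'z_map', 'mtx', 'position', 'orientation']) [[499.7, 0.0, 316.3], [0.0, 499.7, 197.2], [0.0, 0.0, 1.0]] [ 1.02834696 -0.6986772   0.96423463] [0.36383735 0.10792523 0.26607724 0.88610238]
top dict_keys(['frame', 'z_map', 'mtx', 'position', 'orientation']) [[381.7, 0.0, 322.5], [0.0, 381.7, 204.3], [0.0, 0.0, 1.0]] [0.50371893 0.01116219 1.02911931] [-0.02516082  0.04012992  0.70795672 -0.70466574]
wrist dict_keys(['frame', 'z_map', 'mtx', 'position', 'orientation']) [[340.4, 0.0, 323.4], [0.0, 340.4, 195.5], [0.0, 0.0, 1.0]] [0.22130297 0.50779431 0.37412179] [ 0.0859685  -0.11299908  0.79179877 -0.59404994]
{'time_s': 0.15, 'joints': array([ 1.57261260e+00,  2.55628887e-01,  1.07308288e-01, -3.13442094e-04,
       -1.42388820e+00, -2.84596156e-01]), 'joint_vel': array([ 2.43685515e-05, -3.24398201e-03,  2.90196828e-03,  2.31924860e-03,
       -1.42068809e-03,  8.83545143e-05]), 'tau': array([-5.71095843e-04, -3.86944914e+01,  2.38082707e+01,  5.36673591e+00,
       -4.52917797e-03, -4.95235000e-07]), 'ee_pos': array([0.1533293 , 0.52782126, 0.23060292]), 'eef_rot': array([-0.0996239 , -0.69953823,  0.70055806,  0.09969834]), 'ft_force': array([ 0.39910736, -0.1271597 , -0.23313955]), 'moment': array([-0.00019475,  0.0612346 , -0.00452756]), 'finger_gap': 0.08538183931604382}
```

View pics/scene0.png

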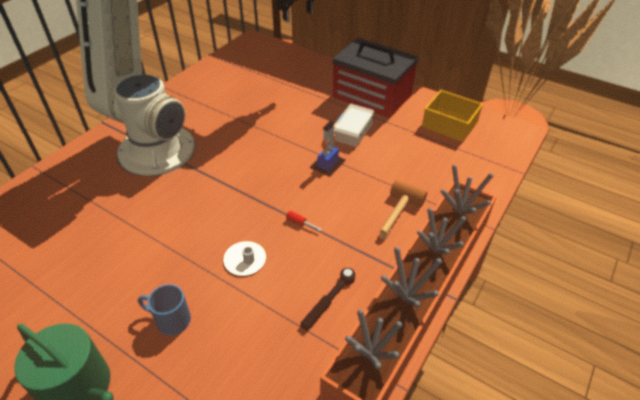

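View pics/top0.png

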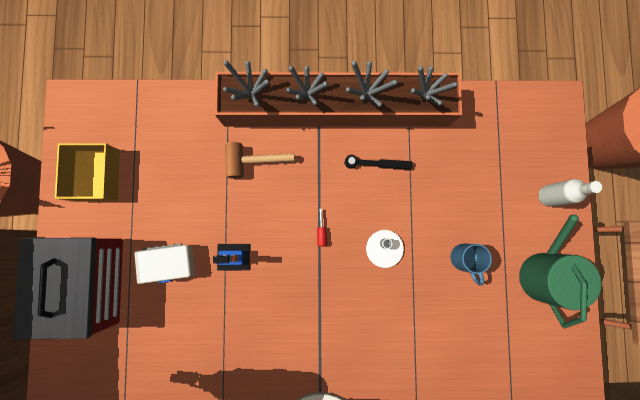

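View pics/wrist0.png

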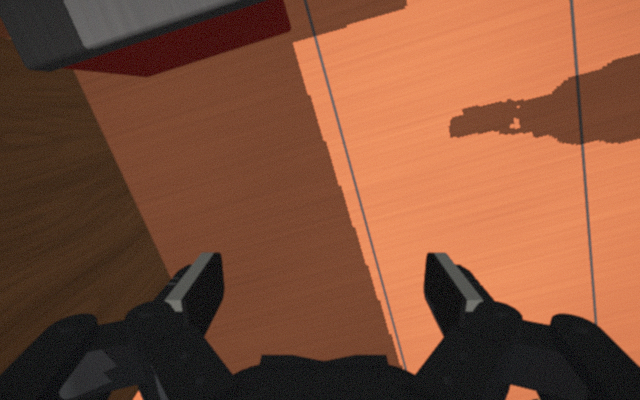

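The scene shows the tongs in the blue stand (scene 327,150; top 233,257), the socket on the coaster (top 390,245), the box left of the stand (top 163,264) and the screwdriver, mallet and ratchet ahead. Next I'll enlarge these areas and use the depth.

```bash
python3 - <<'E'
from h import *
crop('top0',120,220,280,310,5,'c1');crop('top0',350,215,430,285,8,'c2');crop('scene0',270,90,390,190,6,'c3')
L=load('top0');C=cloud(L)
for a,b in [('top0',(233,257)),]:
    pass
# cloud heights near stand
f=L['f']
def reg(u0,v0,u1,v1): return C[v0:v1,u0:u1].reshape(-1,3)
P=reg(205,235,262,280)
for z0,z1 in [(0.003,0.02),(0.035,0.055),(0.06,0.12),(0.12,0.15)]:
    q=P[(P[:,2]>z0)&(P[:,2]<z1)]
    if len(q)<3: print(z0,len(q));continue
    r=cv2.minAreaRect((q[:,:2]*1000).astype(np.float32)); print(z0,z1,len(q),q.mean(0).round(4),r)
P=reg(360,225,410,275)
for z0,z1 in [(0.003,0.014),(0.03,0.06)]:
    q=P[(P[:,2]>z0)&(P[:,2]<z1)]
    print(z0,z1,len(q),q.mean(0).round(4),cv2.minEnclosingCircle((q[:,:2]*1000).astype(np.float32)),q[:,2].max())
E
```

```text
0.003 0.02 516 [0.4596 0.2223 0.0052] ((458.5694274902344, 225.77127075195312), (115.54655456542969, 145.41880798339844), 0.8379182815551758)
0.035 0.055 201 [0.4615 0.2207 0.0448] ((459.6890869140625, 226.71456909179688), (59.369232177734375, 33.0861930847168), 89.85723876953125)
0.06 0.12 51 [0.4606 0.2099 0.0951] ((461.06048583984375, 224.92173767089844), (43.34979248046875, 14.841839790344238), 87.41957092285156)
0.12 0.15 119 [0.4603 0.226  0.1408] ((459.45135498046875, 226.7650146484375), (34.957000732421875, 16.333036422729492), 89.66346740722656)
0.003 0.014 1046 [ 0.4775 -0.1746  0.0077] ((478.1832275390625, -172.57601928710938), 83.9493637084961) 0.013937164807835911
0.03 0.06 64 [ 0.4931 -0.1751  0.0428] ((493.104736328125, -175.57838439941406), 13.915164947509766) 0.0490465070297581
```

View pics/c1.png

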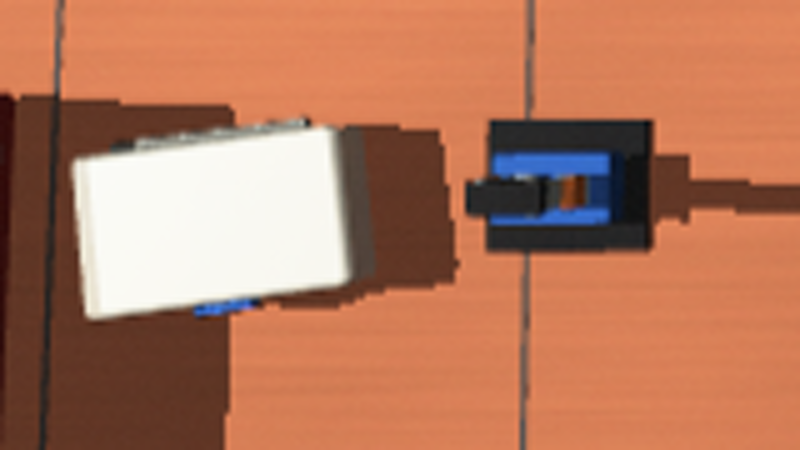

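View pics/c2.png

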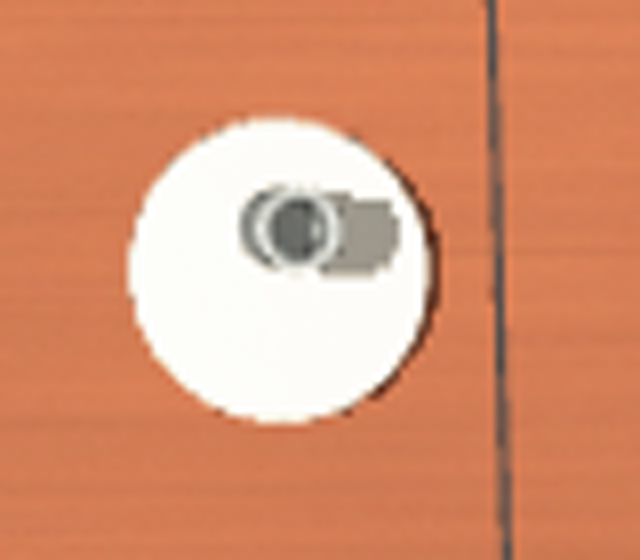

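View pics/c3.png

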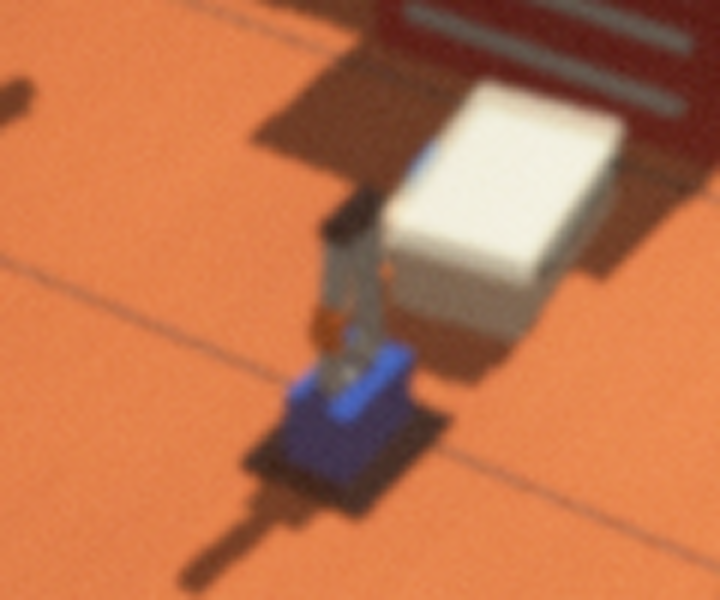

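```bash
cat >> h.py <<'E'
def tgt(d,z):
    d=np.array(d,float);d/=np.linalg.norm(d);z=np.array(z,float);z-=d*(z@d);z/=np.linalg.norm(z)
    return R.from_matrix(np.c_[np.cross(d,z),d,z])
def delta(p,rot,p0=None,r0=None):
    s=read_state()
    p0=s['ee_pos'] if p0 is None else p0; r0=R.from_quat(s['eef_rot']) if r0 is None else r0
    t=r0.inv().apply(np.array(p)-p0)*100; w=(r0.inv()*rot).as_rotvec(degrees=True)
    print('t cm',t.round(2),'w deg',w.round(2),'|t|',np.linalg.norm(t).round(2),np.linalg.norm(w).round(1));return t,w
E
python3 - <<'E'
from h import *
s=read_state();print(R.from_quat(s['eef_rot']).as_matrix().round(3))
a=np.radians(50);d=np.array([np.sin(a),0,-np.cos(a)])
G=np.array([.4595,.2267,.085])
for z in (1,-1): delta(G-.11*d,tgt(d,[0,z,0]))
L=load('top0');C=cloud(L)
for u0,v0,u1,v1,zm in [(125,235,200,290,.045),(310,200,335,255,.008)]:
    P=C[v0:v1,u0:u1].reshape(-1,3);q=P[P[:,2]>zm];q=q[q[:,2]<.07];print(cv2.minAreaRect((q[:,:2]*1000).astype(np.float32)),q[:,2].max())
E
```

```text
[[-0.96  -0.    -0.279]
 [ 0.279 -0.001 -0.96 ]
 [-0.    -1.     0.001]]
t cm [-29.71   7.53  22.71] w deg [-69.76 149.58 -10.04] |t| 38.15 165.4
t cm [-29.71   7.53  22.71] w deg [ -7.15 -15.12  49.66] |t| 38.15 52.4
((444.6424560546875, 395.107177734375), (91.13697814941406, 132.04214477539062), 7.835829734802246) 0.06001589082297154
((535.9475708007812, -7.704435348510742), (23.950836181640625, 98.1514663696289), 89.68865966796875) 0.028527541176696536
```

>>> {"api": "servo_tool", "payload": {
  "series": [
    {"tx":-1.5,"ty":0.4,"tz":1.1,"wx":-0.3,"wy":-0.7,"wz":2.5},
    {"tx":-4.4,"ty":1.1,"tz":3.4,"wx":-1.1,"wy":-2.2,"wz":7.5},
    {"tx":-7.4,"ty":1.9,"tz":5.7,"wx":-1.8,"wy":-3.8,"wz":12.5},
    {"tx":-10.4,"ty":2.6,"tz":8,"wx":-2.5,"wy":-5.3,"wz":17.4},
    {"tx":-13.4,"ty":3.4,"tz":10.2,"wx":-3.2,"wy":-6.8,"wz":22.4},
    {"tx":-16.4,"ty":4.1,"tz":12.5,"wx":-3.9,"wy":-8.3,"wz":27.3},
    {"tx":-19.3,"ty":4.9,"tz":14.8,"wx":-4.6,"wy":-9.8,"wz":32.3},
    {"tx":-22.3,"ty":5.6,"tz":17,"wx":-5.4,"wy":-11.3,"wz":37.2},
    {"tx":-25.3,"ty":6.4,"tz":19.3,"wx":-6.1,"wy":-12.9,"wz":42.2},
    {"tx":-28.2,"ty":7.1,"tz":21.6,"wx":-6.8,"wy":-14.4,"wz":47.2},
    {"tx":-29.7,"ty":7.5,"tz":22.7,"wx":-7.15,"wy":-15.12,"wz":49.66},
    {"tx":-29.7,"ty":7.5,"tz":22.7,"wx":-7.15,"wy":-15.12,"wz":49.66},
    {"tx":-29.7,"ty":7.5,"tz":22.7,"wx":-7.15,"wy":-15.12,"wz":49.66},
    {"tx":-29.7,"ty":7.5,"tz":22.7,"wx":-7.15,"wy":-15.12,"wz":49.66},
    {"tx":-29.7,"ty":7.5,"tz":22.7,"wx":-7.15,"wy":-15.12,"wz":49.66}
  ]
}}

```text
time_s: 1.65
ee_pos: [0.379, 0.2497, 0.1839]
eef_rot: [-0.293, -0.637, 0.653, -0.286]
ft_force: [-0.8, 0.7, 0.7]
finger_gap: 0.0856
```

>>> {"api": "servo_tool", "payload": {
  "series": [
    {"tx":0},
    {"tx":0},
    {"tx":0}
  ]
}}

```text
validation failed for argument at $.se...
```

```bash
python3 - <<'E'
from h import *
s=read_state();print(s['joints'].round(3),s['joint_vel'].round(3),s['ee_pos']);print(R.from_quat(s['eef_rot']).as_matrix().round(3))
a=np.radians(50);d=np.array([np.sin(a),0,-np.cos(a)])
G=np.array([.4595,.2267,.085])
delta(G-.11*d,tgt(d,[0,-1,0]))
E
```

```text
[ 1.382 -0.151 -1.088  1.186 -0.922 -0.726] [ 0.001 -0.     0.002  0.003  0.001  0.002] [0.3790105  0.24973741 0.18393116]
[[-0.664  0.747 -0.019]
 [ 0.001 -0.024 -1.   ]
 [-0.747 -0.664  0.016]]
t cm [2.36 1.65 2.27] w deg [-1.4  -0.01  1.64] |t| 3.66 2.2
```

```bash
python3 - <<'E'
from h import *
a=np.radians(35);d=np.array([np.sin(a),0,-np.cos(a)])
delta([.465,.2267,.185],tgt(d,[0,-1,0]))
E
```

```text
t cm [-5.8   6.41  2.14] w deg [ -1.39  -0.19 -13.36] |t| 8.9 13.4
```

>>> {"api": "servo_tool", "payload": {
  "series": [
    {"tx":0,"ty":0,"tz":0}
  ]
}}

```text
validation failed for argument at $.se...
```

>>> {"api": "servo_tool", "payload": {
  "series": [
    {"tx":-1.5,"ty":1.6,"tz":0.5,"wx":-0.3,"wy":-0.1,"wz":-3.3},
    {"tx":-2.9,"ty":3.2,"tz":1.1,"wx":-0.7,"wy":-0.1,"wz":-6.7},
    {"tx":-4.4,"ty":4.8,"tz":1.6,"wx":-1.0,"wy":-0.15,"wz":-10},
    {"tx":-5.8,"ty":6.4,"tz":2.1,"wx":-1.4,"wy":-0.2,"wz":-13.4},
    {"tx":-5.8,"ty":6.4,"tz":2.1,"wx":-1.4,"wy":-0.2,"wz":-13.4},
    {"tx":-5.8,"ty":6.4,"tz":2.1,"wx":-1.4,"wy":-0.2,"wz":-13.4},
    {"tx":-5.8,"ty":6.4,"tz":2.1,"wx":-1.4,"wy":-0.2,"wz":-13.4},
    {"tx":-5.8,"ty":6.4,"tz":2.1,"wx":-1.4,"wy":-0.2,"wz":-13.4}
  ]
}}

```text
time_s: 2.45
ee_pos: [0.4646, 0.2268, 0.1849]
eef_rot: [-0.212, -0.674, 0.675, -0.213]
ft_force: [0.1, -0.0, 0.0]
finger_gap: 0.0851
```

```bash
python3 - <<'E'
from h import *
s=read_state();print(s['time_s'],s['joints'].round(3),s['joint_vel'].round(3),s['ee_pos'],s['ft_force']);print(R.from_quat(s['eef_rot']).as_matrix().round(3))
from scipy.optimize import least_squares
S=[([1.5726,.25563,.10731,-.0003,-1.42389],[.15333,.52782,.23060]),([1.382,-.151,-1.088,1.186,-.922],[.37901,.24974,.18393]),(s['joints'][:5],s['ee_pos'])]
def fk(q,k):
    a1,d1,L2,a3,L3,Lt=k
    ph=q[1]-q[2]
    W=np.array([a1+L2*np.sin(q[1])+L3*np.cos(ph)+a3*np.sin(ph),0,d1+L2*np.cos(q[1])-L3*np.sin(ph)+a3*np.cos(ph)])
    Rt=R.from_rotvec([0,ph,0])*R.from_rotvec([q[3],0,0])*R.from_rotvec([0,-q[4],0])
    return R.from_rotvec([0,0,q[0]]).apply(W+Rt.apply([Lt,0,0])), (R.from_rotvec([0,0,q[0]])*Rt).apply([1,0,0])
f=lambda k: np.concatenate([fk(q,k)[0]-p for q,p in S])
r=least_squares(f,[.1,.33,.4,0,.3,.44]);print(r.x.round(4),(r.fun*1000).round(1))
for q,p in S: print(fk(q,r.x)[1].round(3))
E
```

```text
2.45 [ 1.01  -0.089 -0.839  0.891 -0.674 -0.114] [ 0.001  0.     0.004 -0.004  0.001  0.004] [0.46458337 0.22680964 0.18491011] [ 0.06062532 -0.02813182  0.02034075]
[[-0.819  0.573  0.001]
 [-0.001 -0.    -1.   ]
 [-0.573 -0.819  0.001]]
[ 0.8303  3.8371 -2.6335 -1.4355  0.592  -0.4636] [-154.4   10.5   14.8   26.    45.6   30.2  -72.6  -25.8  -45.1]
[ 0.    -0.001 -1.   ]
[-0.703  0.253 -0.664]
[-0.249  0.516 -0.819]
```

```bash
cat > fk.py <<'E'
from h import *
from scipy.optimize import least_squares
def fk(q,k):
    a1,d1,L2,a3,L3,Lt=k
    ph=q[1]-q[2]
    W=np.array([a1+L2*np.sin(q[1])+L3*np.cos(ph)+a3*np.sin(ph),0,d1+L2*np.cos(q[1])-L3*np.sin(ph)+a3*np.cos(ph)])
    Rt=R.from_rotvec([0,ph,0])*R.from_rotvec([-q[3],0,0])*R.from_rotvec([0,-q[4],0])
    return R.from_rotvec([0,0,q[0]]).apply(W+Rt.apply([Lt,0,0])), (R.from_rotvec([0,0,q[0]])*Rt).apply([1,0,0])
S=[([1.5726,.25563,.10731,-.0003,-1.42389],[.15333,.52782,.23060]),([1.382,-.151,-1.088,1.186,-.922],[.37901,.24974,.18393]),([ 1.01,-.089,-.839,.891,-.674],[.4646,.2268,.1849])]
f=lambda k: np.concatenate([fk(q,k)[0]-p for q,p in S])
r=least_squares(f,[.1,.33,.4,0,.3,.44]);K=r.x
lo=np.array([-2.95,-1.21,-1.09,-2.87,-2.94]);hi=np.array([2.95,1.97,1.5,1.71,-.07])
def ik(p,d,q0):
    g=lambda q:np.r_[(fk(q,K)[0]-p)*10,fk(q,K)[1]-d]
    s=least_squares(g,np.clip(q0,lo+.001,hi-.001),bounds=(lo,hi));return s.x,np.linalg.norm((fk(s.x,K)[0]-p))*1000,np.linalg.norm(fk(s.x,K)[1]-d)
E
python3 - <<'E'
from fk import *
print(K.round(4),(r.fun*1000).round(1))
for q,p in S: print(fk(q,K)[1].round(3))
for th in (0,10,20,30,35,40):
    a=np.radians(th);d=np.array([np.sin(a),0,-np.cos(a)])
    for nm,g in (('tongs',[.4595,.2267,.090]),('lift',[.4595,.2267,.15]),('socket',[.493,-.176+.012,.110]),('sock+',[.493,-.176+.012,.17])):
        g=np.array(g)+.019*d
        best=min((ik(g,d,q0) for q0 in ([1,0,-.8,.8,-.7],[.3,0,-.5,.3,-1],[-.5,0,-.5,-.5,-1],[.4,.3,.2,0,-1.4])),key=lambda t:t[1]+t[2]*100)
        print(th,nm,best[0].round(2),best[1].round(1),best[2].round(3))
E
```

```text
[ 0.0491 -0.8707  1.2287  0.4086  0.1086  0.4764] [-154.4   -0.9   -0.9   25.4   -7.9   -1.8  -33.3   25.2    2.7]
[-0.    -0.001 -1.   ]
[ 0.747 -0.024 -0.664]
[ 0.573 -0.    -0.82 ]
0 tongs [ 0.46  0.07 -0.77 -0.   -0.73] 0.0 0.0
0 lift [ 0.46  0.1  -0.56 -0.   -0.91] 0.0 0.0
0 socket [-0.32  0.09 -0.69 -0.   -0.79] 0.0 0.0
0 sock+ [-0.32  0.12 -0.47 -0.   -0.98] 0.0 0.0
10 tongs [ 0.54  0.01 -0.85  0.17 -0.56] 0.0 0.0
10 lift [ 0.54  0.04 -0.66  0.13 -0.73] 0.0 0.0
10 socket [-0.38  0.02 -0.79 -0.11 -0.6 ] 0.0 0.0
10 sock+ [-0.38  0.05 -0.58 -0.09 -0.77] 0.0 0.0
20 tongs [ 0.64 -0.05 -0.96  0.52 -0.42] 0.0 0.0
20 lift [ 0.64 -0.02 -0.78  0.39 -0.56] 0.0 0.0
20 socket [-0.45 -0.05 -0.91 -0.38 -0.42] 0.0 0.0
20 sock+ [-0.45 -0.02 -0.72 -0.28 -0.57] 0.0 0.0
30 tongs [ 0.78 -0.1  -1.09  1.1  -0.4 ] 0.0 0.0
30 lift [ 0.78 -0.08 -0.92  0.84 -0.49] 0.0 0.0
30 socket [-0.56 -0.11 -1.04 -0.99 -0.32] 0.0 0.0
30 sock+ [-0.56 -0.08 -0.87 -0.7  -0.42] 0.0 0.0
35 tongs [ 0.8  -0.1  -1.09  1.12 -0.44] 2.4 0.074
35 lift [ 0.85 -0.11 -1.    1.09 -0.51] 0.0 0.0
35 socket [-0.6  -0.13 -1.09 -1.26 -0.34] 0.8 0.025
35 sock+ [-0.62 -0.12 -0.95 -1.02 -0.4 ] 0.0 0.0
40 tongs [ 0.83 -0.1  -1.09  1.14 -0.46] 4.8 0.147
40 lift [ 0.94 -0.13 -1.07  1.3  -0.57] 0.0 0.0
40 socket [-0.62 -0.13 -1.09 -1.28 -0.36] 3.1 0.1
40 sock+ [-0.69 -0.14 -1.03 -1.33 -0.43] 0.0 0.0
```

```bash
cat > fk.py <<'E'
from h import *
from scipy.optimize import least_squares
def fk(q,k):
    a1,d1,L2,a3,L3,Lt,b,c=k
    ph=q[1]-q[2]
    W=np.array([a1+L2*np.sin(q[1])+L3*np.cos(ph)+a3*np.sin(ph),b,d1+L2*np.cos(q[1])-L3*np.sin(ph)+a3*np.cos(ph)])
    R4=R.from_rotvec([0,ph,0])*R.from_rotvec([-q[3],0,0])
    Rt=R4*R.from_rotvec([0,-q[4],0])
    return R.from_rotvec([0,0,q[0]]).apply(W+R4.apply([0,c,0])+Rt.apply([Lt,0,0])), (R.from_rotvec([0,0,q[0]])*Rt).apply([1,0,0])
S=[([1.5726,.25563,.10731,-.0003,-1.42389],[.15333,.52782,.23060]),([1.382,-.151,-1.088,1.186,-.922],[.37901,.24974,.18393]),([ 1.01,-.089,-.839,.891,-.674],[.4646,.2268,.1849])]
import json,os
if os.path.exists('S.json'): S+= [tuple(x) for x in json.load(open('S.json'))]
f=lambda k: np.r_[np.concatenate([fk(q,k)[0]-p for q,p in S]),1e-4*(k-[0.05,.35,.4,0,.3,.3,0,0])]
r=least_squares(f,[.1,.33,.4,0,.3,.44,-.1,0]);K=r.x
lo=np.array([-2.95,-1.21,-1.09,-2.87,-2.94]);hi=np.array([2.95,1.97,1.5,1.71,-.07])
def ik(p,d,q0):
    g=lambda q:np.r_[(fk(q,K)[0]-p)*10,fk(q,K)[1]-d]
    s=least_squares(g,np.clip(q0,lo+.001,hi-.001),bounds=(lo,hi));return s.x,np.linalg.norm((fk(s.x,K)[0]-p))*1000,np.linalg.norm(fk(s.x,K)[1]-d)
E
cat > t.py <<'E'
from fk import *
print(K.round(4),(r.fun*1000).round(1))
for th in (0,10,20,30,35,40):
    a=np.radians(th);d=np.array([np.sin(a),0,-np.cos(a)])
    for nm,g in (('tongs',[.4595,.2267,.090]),('lift',[.4595,.2267,.15]),('socket',[.493,-.176+.012,.110]),('sock+',[.493,-.176+.012,.17])):
        g=np.array(g)+.019*d
        best=min((ik(g,d,q0) for q0 in ([1,0,-.8,.8,-.7],[.3,0,-.5,.3,-1],[-.5,0,-.5,-.5,-1],[.4,.3,.2,0,-1.4])),key=lambda t:t[1]+t[2]*100)
        print(th,nm,best[0].round(2),best[1].round(1),best[2].round(3))
E
python3 t.py
```

```text
[-0.0057  0.1369  0.5314  0.0039  0.4032  0.3647  0.003  -0.1574] [-0.   0.   0.  -0.   0.   0.   0.1 -0.1 -0.  -0.  -0.   0.   0.   0.
  0.   0.  -0. ]
0 tongs [ 0.76  0.29 -0.27 -0.   -1.01] 0.0 0.0
0 lift [ 0.76  0.23 -0.18  0.   -1.16] 0.0 0.0
0 socket [-0.02  0.28 -0.23  0.   -1.07] 0.0 0.0
0 sock+ [-0.02  0.23 -0.13 -0.   -1.21] 0.0 0.0
10 tongs [ 0.85  0.2  -0.48  0.19 -0.79] 0.0 0.0
10 lift [ 0.85  0.14 -0.38  0.16 -0.95] 0.0 0.0
10 socket [-0.02  0.18 -0.37 -0.01 -0.84] 0.0 0.0
10 sock+ [-0.02  0.13 -0.27 -0.   -1.  ] 0.0 0.0
20 tongs [ 0.92  0.12 -0.73  0.53 -0.56] 0.0 0.0
20 lift [ 0.94  0.06 -0.6   0.42 -0.75] 0.0 0.0
20 socket [-0.03  0.1  -0.51 -0.02 -0.61] 0.0 0.0
20 sock+ [-0.03  0.04 -0.41 -0.01 -0.77] 0.0 0.0
30 tongs [ 0.79  0.07 -0.99  1.26 -0.38] 0.0 0.0
30 lift [ 0.95 -0.01 -0.84  0.84 -0.58] 0.0 0.0
30 socket [-0.03  0.04 -0.65 -0.04 -0.36] 0.0 0.0
30 sock+ [-0.03 -0.04 -0.55 -0.03 -0.53] 0.0 0.0
35 tongs [ 0.64  0.06 -1.06  1.71 -0.36] 0.1 0.007
35 lift [ 0.89 -0.02 -0.95  1.15 -0.51] 0.0 0.0
35 socket [-0.03  0.02 -0.71 -0.08 -0.23] 0.0 0.0
35 sock+ [-0.03 -0.07 -0.62 -0.05 -0.41] 0.0 0.0
40 tongs [ 0.7   0.08 -1.06  1.71 -0.44] 1.3 0.068
40 lift [ 0.78 -0.04 -1.04  1.51 -0.47] 0.0 0.0
40 socket [-0.05  0.01 -0.72 -0.23 -0.14] 0.0 0.0
40 sock+ [-0.04 -0.09 -0.68 -0.08 -0.29] 0.0 0.0
```

```bash
sed -i 's/for th in (.*):/for th in (28,30,32,-30,-35,-40,-50,-60):/' t.py; python3 t.py
```

```text
[-0.0057  0.1369  0.5314  0.0039  0.4032  0.3647  0.003  -0.1574] [-0.   0.   0.  -0.   0.   0.   0.1 -0.1 -0.  -0.  -0.   0.   0.   0.
  0.   0.  -0. ]
28 tongs [ 0.85  0.08 -0.95  1.07 -0.41] 0.0 0.0
28 lift [ 0.96  0.   -0.8   0.74 -0.61] 0.0 0.0
28 socket [-0.03  0.05 -0.62 -0.03 -0.41] 0.0 0.0
28 sock+ [-0.03 -0.02 -0.52 -0.02 -0.58] 0.0 0.0
30 tongs [ 0.79  0.07 -0.99  1.26 -0.38] 0.0 0.0
30 lift [ 0.95 -0.01 -0.84  0.84 -0.58] 0.0 0.0
30 socket [-0.03  0.04 -0.65 -0.04 -0.36] 0.0 0.0
30 sock+ [-0.03 -0.04 -0.55 -0.03 -0.53] 0.0 0.0
32 tongs [ 0.73  0.07 -1.03  1.46 -0.36] 0.0 0.0
32 lift [ 0.93 -0.01 -0.89  0.96 -0.55] 0.0 0.0
32 socket [-0.03  0.03 -0.67 -0.06 -0.31] 0.0 0.0
32 sock+ [-0.03 -0.05 -0.58 -0.04 -0.49] 0.0 0.0
-30 tongs [ 0.57  0.6   0.22 -0.27 -1.64] 0.0 0.0
-30 lift [ 0.57  0.56  0.3  -0.28 -1.76] 0.0 0.0
-30 socket [-0.01  0.61  0.18  0.01 -1.67] 0.0 0.0
-30 sock+ [-0.01  0.57  0.27  0.01 -1.79] 0.0 0.0
-35 tongs [ 0.54  0.66  0.29 -0.31 -1.74] 0.0 0.0
-35 lift [ 0.54  0.61  0.37 -0.31 -1.86] 0.0 0.0
-35 socket [-0.01  0.67  0.25  0.01 -1.76] 0.0 0.0
-35 sock+ [-0.01  0.63  0.33  0.01 -1.88] 0.0 0.0
-40 tongs [ 0.52  0.71  0.36 -0.34 -1.83] 0.0 0.0
-40 lift [ 0.52  0.67  0.44 -0.35 -1.95] 0.0 0.0
-40 socket [-0.01  0.73  0.31  0.01 -1.85] 0.0 0.0
-40 sock+ [-0.01  0.68  0.39  0.01 -1.97] 0.0 0.0
-50 tongs [ 0.49  0.82  0.49 -0.41 -2.02] 0.0 0.0
-50 lift [ 0.49  0.77  0.56 -0.44 -2.13] 0.0 0.0
-50 socket [-0.01  0.84  0.42  0.01 -2.02] 0.0 0.0
-50 sock+ [-0.01  0.8   0.49  0.01 -2.14] 0.0 0.0
-60 tongs [ 0.46  0.93  0.61 -0.49 -2.19] 0.0 0.0
-60 lift [ 0.46  0.87  0.67 -0.54 -2.29] 0.0 0.0
-60 socket [-0.01  0.95  0.51  0.01 -2.18] 0.0 0.0
-60 sock+ [-0.01  0.9   0.57  0.01 -2.29] 0.0 0.0
```

```bash
python3 - <<'E'
from fk import *
D=lambda th: np.array([np.sin(np.radians(th)),0,-np.cos(np.radians(th))])
r0=tgt(D(35),[0,-1,0]);p0=np.array([.4646,.2268,.1849]);q=[1.01,-.089,-.839,.891,-.674]
for f,th,p in [(.25,28,(.46,.2267,.23)),(.5,15,(.47,.2267,.28)),(.75,0,(.49,.2267,.3)),(1,-15,(.52,.2267,.29)),(0,-30,(.53,.2267,.23)),(0,-50,(.52,.2267,.136))]:
    print(th,delta(p,tgt(D(th),[0,-1,0]),p0,r0)and'',*[np.round(x,2) for x in (lambda o:(globals().__setitem__('q',o[0]),o)[1])(ik(np.array(p),D(th),q))])
E
```

```text
t cm [-2.21 -3.96  0.01] w deg [ 0.  0. -7.] |t| 4.53 7.0
28  [ 1.03 -0.09 -0.58  0.54 -0.89] 0.0 0.0
t cm [-5.9  -7.48  0.01] w deg [  0.   0. -20.] |t| 9.53 20.0
15  [ 0.89  0.03 -0.15  0.22 -1.23] 0.0 0.0
t cm [-8.68 -7.97  0.01] w deg [  0.   0. -35.] |t| 11.79 35.0
0  [ 0.72  0.23  0.24  0.   -1.59] 0.0 0.0
t cm [-1.057e+01 -5.430e+00  1.000e-02] w deg [  0.   0. -50.] |t| 11.88 50.0
-15  [ 0.59  0.47  0.6  -0.15 -1.91] 0.0 0.0
t cm [-7.94  0.06  0.01] w deg [  0.   0. -65.] |t| 7.94 65.0
-30  [ 0.51  0.68  0.77 -0.29 -2.11] 0.0 0.0
t cm [-1.73  7.18  0.01] w deg [  0.   0. -85.] |t| 7.39 85.0
-50  [ 0.44  0.93  0.88 -0.45 -2.29] 0.0 0.0
```

>>> {"api": "servo_tool", "payload": {
  "series": [
    {"tx":-1.1,"ty":-2.0,"tz":0,"wx":0,"wy":0,"wz":-3},
    {"tx":-2.2,"ty":-4.0,"tz":0,"wx":0,"wy":0,"wz":-7},
    {"tx":-4.0,"ty":-5.8,"tz":0,"wx":0,"wy":0,"wz":-13},
    {"tx":-5.9,"ty":-7.4,"tz":0,"wx":0,"wy":0,"wz":-20},
    {"tx":-7.4,"ty":-7.9,"tz":0,"wx":0,"wy":0,"wz":-28},
    {"tx":-8.7,"ty":-7.9,"tz":0,"wx":0,"wy":0,"wz":-35},
    {"tx":-9.8,"ty":-6.9,"tz":0,"wx":0,"wy":0,"wz":-43},
    {"tx":-10.5,"ty":-5.4,"tz":0,"wx":0,"wy":0,"wz":-50},
    {"tx":-9.5,"ty":-2.7,"tz":0,"wx":0,"wy":0,"wz":-58},
    {"tx":-8,"ty":0,"tz":0,"wx":0,"wy":0,"wz":-65},
    {"tx":-6.2,"ty":2.5,"tz":0,"wx":0,"wy":0,"wz":-72},
    {"tx":-5,"ty":5,"tz":0,"wx":0,"wy":0,"wz":-79},
    {"tx":-4.2,"ty":6.9,"tz":0,"wx":0,"wy":0,"wz":-85},
    {"tx":-4.2,"ty":6.9,"tz":0,"wx":0,"wy":0,"wz":-85},
    {"tx":-4.2,"ty":6.9,"tz":0,"wx":0,"wy":0,"wz":-85},
    {"tx":-4.2,"ty":6.9,"tz":0,"wx":0,"wy":0,"wz":-85}
  ]
}}

```text
time_s: 4.05
ee_pos: [0.5397, 0.2272, 0.1561]
eef_rot: [-0.297, 0.642, -0.641, -0.296]
ft_force: [-1.0, -0.1, 0.4]
finger_gap: 0.0855
```

```bash
python3 - <<'E'
from h import *
s=read_state();print(s['joints'].round(3),s['ee_pos'],R.from_quat(s['eef_rot']).as_matrix().round(3))
grab('wrist','w1');grab('scene','s1');grab('top','t1')
crop('scene','0' and 0,0,1,1,1,'x') if 0 else None
crop('s1',240,40,440,190,4,'s1c')
E
```

```text
[ 0.433  0.976  1.032 -0.485 -2.384  0.915] [0.5397332  0.22717313 0.15607402] [[-0.648 -0.762  0.   ]
 [-0.001  0.001 -1.   ]
 [ 0.762 -0.648 -0.001]]
```

View pics/w1.png

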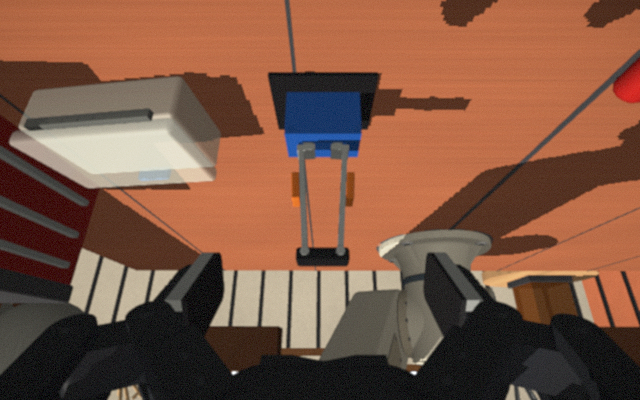

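View pics/s1c.png

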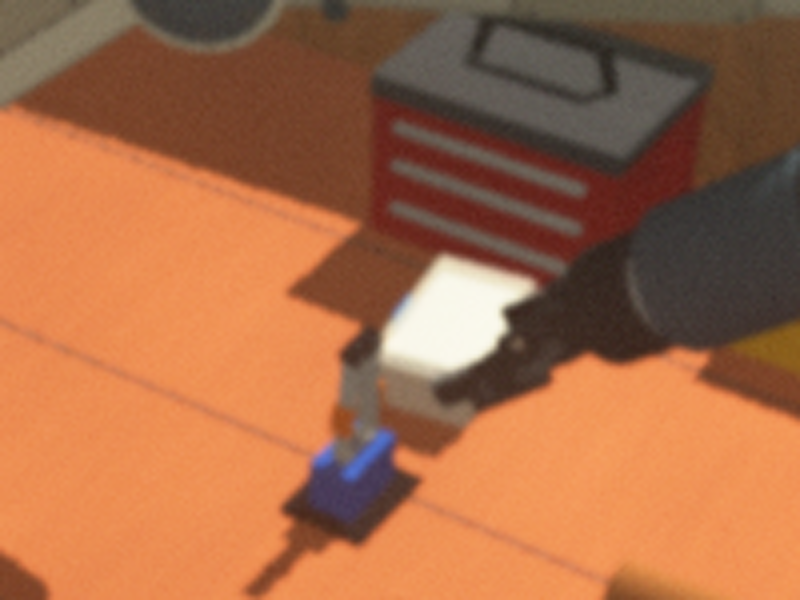

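Wrist view: the tongs stand upright between the fingers, with pads at (296,188) and (350,188), the block at (323,257) and the box well to the left. I'll compare these with my estimate.

```bash
python3 - <<'E'
from h import *
L=load('w1');C=cloud(L)
for y in (.2497,.2037): print(proj(L,[[.4595,y,.085]]).round(1))
print(proj(L,[[.4595,.2267,.1435],[.4595,.2267,.085]]).round(1))
P=C[240:268,280:365].reshape(-1,3);q=P[(P[:,2]>.12)&(P[:,2]<.155)&(P[:,0]>.43)&(P[:,0]<.5)];print('block',len(q),q.min(0),q.max(0),np.median(q,0))
hsv=cv2.cvtColor(L['f'],cv2.COLOR_RGB2HSV)
P=C[165:212,285:362];h=hsv[165:212,285:362]
m=(P[...,2]>.065)&(P[...,2]<.105)&(P[...,0]>.43);Q=P[m];print('legs/pads',Q.min(0),Q.max(0))
for s in (Q[Q[:,1]>.2267],Q[Q[:,1]<.2267]): print(np.percentile(s,[2,50,98],axis=0).round(4).tolist())
crop('w1',270,130,380,280,4,'w1c')
E
```

```text
[[293.7 189.1]]
[[354.2 189.2]]
[[323.9 265.9]
 [324.  189.1]]
block 1132 [0.45630525 0.2098541  0.12731933] [0.47438001 0.24548958 0.14356696] [0.47140169 0.22799629 0.13951726]
legs/pads [0.45458498 0.20428976 0.06538896] [0.47160388 0.25123928 0.10484494]
[[0.4571, 0.2403, 0.0699], [0.4692, 0.2452, 0.0885], [0.4709, 0.251, 0.1038]]
[[0.4567, 0.2049, 0.0699], [0.4692, 0.2104, 0.0887], [0.4709, 0.2152, 0.1034]]
```

View pics/w1c.png

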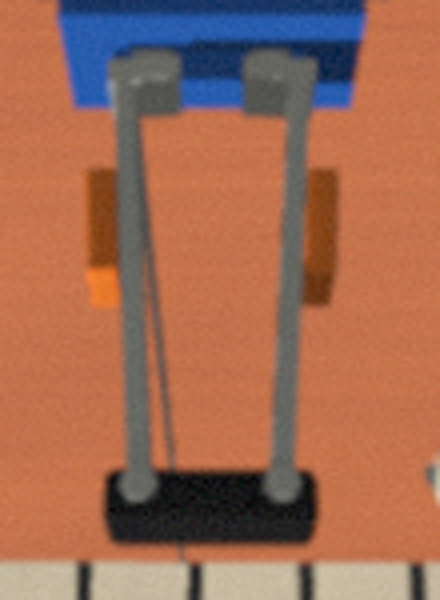

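```bash
python3 - <<'E'
from h import *
s=read_state();r0=R.from_quat(s['eef_rot']);d=r0.as_matrix()[:,1]
G=np.array([.462,.2275,.086]);print(d,G+.021*d);delta(G+.021*d,r0)
E
```

```text
[-0.76128152  0.00177198 -0.64841909] [0.44601309 0.22753721 0.0723832 ]
t cm [-0.39 12.61 -0.  ] w deg [0. 0. 0.] |t| 12.61 0.0
```

>>> {"api": "servo_tool", "payload": {
  "series": [
    {"tx":-0.3,"ty":1.0,"tz":0,"wx":0,"wy":0,"wz":0},
    {"tx":-0.4,"ty":2.5,"tz":0,"wx":0,"wy":0,"wz":0},
    {"tx":-0.4,"ty":4.0,"tz":0,"wx":0,"wy":0,"wz":0},
    {"tx":-0.4,"ty":5.5,"tz":0,"wx":0,"wy":0,"wz":0},
    {"tx":-0.4,"ty":7.0,"tz":0,"wx":0,"wy":0,"wz":0},
    {"tx":-0.4,"ty":8.5,"tz":0,"wx":0,"wy":0,"wz":0},
    {"tx":-0.4,"ty":10,"tz":0,"wx":0,"wy":0,"wz":0},
    {"tx":-0.4,"ty":11.3,"tz":0,"wx":0,"wy":0,"wz":0},
    {"tx":-0.4,"ty":12.2,"tz":0,"wx":0,"wy":0,"wz":0},
    {"tx":-0.4,"ty":12.6,"tz":0,"wx":0,"wy":0,"wz":0},
    {"tx":-0.4,"ty":12.6,"tz":0,"wx":0,"wy":0,"wz":0},
    {"tx":-0.4,"ty":12.6,"tz":0,"wx":0,"wy":0,"wz":0}
  ]
}}

```text
time_s: 5.4
ee_pos: [0.4459, 0.2269, 0.0701]
eef_rot: [-0.298, 0.642, -0.641, -0.298]
ft_force: [-0.4, -0.7, 0.5]
finger_gap: 0.0856
```

```bash
python3 - <<'E'
from h import *
grab('wrist','w2');grab('scene','s2')
crop('s2',260,60,420,180,5,'s2c')
E
```

```text
(no output)
```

View pics/w2.png

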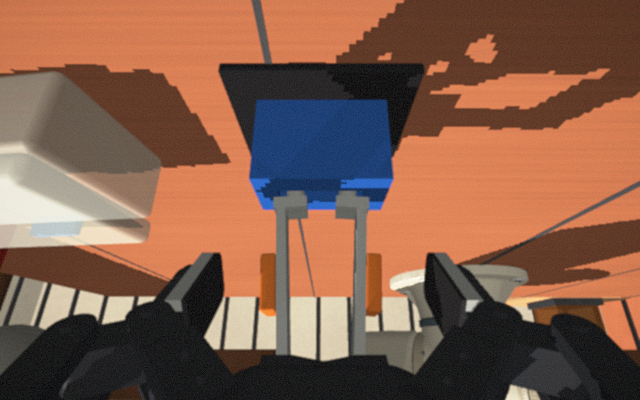

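View pics/s2c.png

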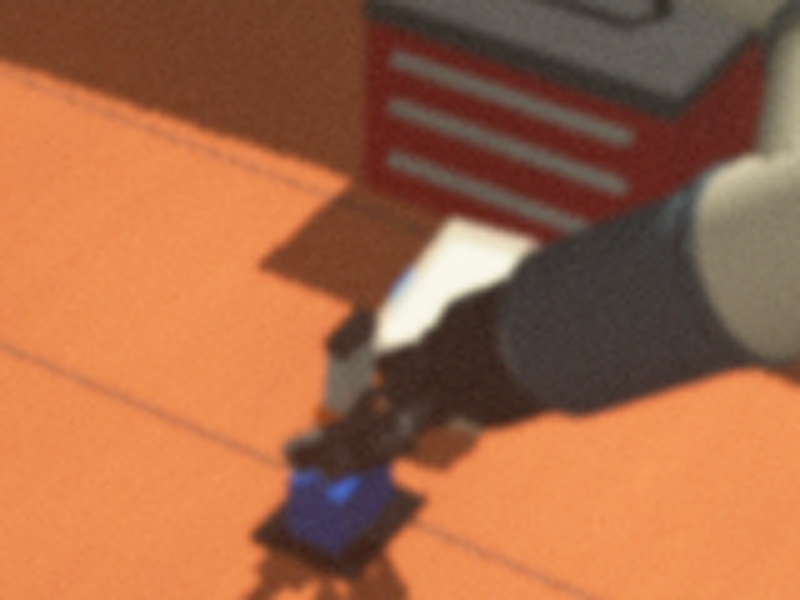

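```bash
python3 - <<'E'
from h import *
L=load('w2');s=read_state();r0=R.from_quat(s['eef_rot']);p0=s['ee_pos']
for uv in [(216,258),(218,290),(200,265),(180,295),(206,305),(431,258),(268,260),(268,308),(263,285),(375,285),(375,310),(440,300),(450,270)]:
    p=by_depth(L,[uv])[0];print(uv,p.round(4),'tool mm',(r0.inv().apply(p-p0)*1000).round(1))
E
```

```text
(216, 258) [0.4669 0.2693 0.0766] tool mm [ -8.2 -20.5 -42.5]
(218, 290) [0.4595 0.2692 0.0878] tool mm [  5.2 -22.1 -42.4]
(200, 265) [0.4754 0.2722 0.0812] tool mm [-10.1 -29.9 -45.4]
(180, 295) [0.4897 0.2719 0.0938] tool mm [ -9.6 -49.  -45.1]
(206, 305) [0.4711 0.2694 0.0948] tool mm [  3.1 -35.5 -42.6]
(431, 258) [0.4668 0.1841 0.0765] tool mm [ -8.1 -20.4  42.7]
(268, 260) [0.4704 0.2481 0.0782] tool mm [ -9.2 -24.2 -21.3]
(268, 308) [0.4697 0.247  0.0957] tool mm [  4.7 -34.9 -20.2]
(263, 285) [0.4703 0.2494 0.0876] tool mm [ -1.9 -30.2 -22.5]
(375, 285) [0.4712 0.2076 0.0877] tool mm [ -2.4 -31.   19.2]
(375, 310) [0.4689 0.2078 0.0963] tool mm [  5.7 -34.8  19. ]
(440, 300) [0.4695 0.1837 0.0928] tool mm [  2.6 -33.1  43.1]
(450, 270) [0.4771 0.1811 0.0833] tool mm [ -9.5 -32.7  45.7]
```

>>> {"api": "servo_tool", "payload": {
  "series": [
    {"tx":0.2,"ty":0,"tz":-0.1,"wx":0,"wy":0,"wz":0},
    {"tx":0.2,"ty":0,"tz":-0.1,"wx":0,"wy":0,"wz":0},
    {"tx":0.2,"ty":0,"tz":-0.1,"wx":0,"wy":0,"wz":0},
    {"tx":0.2,"ty":0,"tz":-0.1,"wx":0,"wy":0,"wz":0},
    {"tx":0.2,"ty":0,"tz":-0.1,"wx":0,"wy":0,"wz":0},
    {"tx":0.2,"ty":0,"tz":-0.1,"wx":0,"wy":0,"wz":0}
  ],
  "fingers": 0.42,
  "squeeze": 20
}}

```text
time_s: 6.1
ee_pos: [0.4441, 0.2278, 0.0705]
eef_rot: [-0.299, 0.641, -0.641, -0.299]
ft_force: [0.1, 0.8, -1.3]
finger_gap: 0.0495
```

>>> {"api": "servo_tool", "payload": {
  "series": [
    {"tx":0,"ty":0,"tz":0,"wx":0,"wy":0,"wz":0},
    {"tx":0,"ty":0,"tz":0,"wx":0,"wy":0,"wz":0},
    {"tx":0,"ty":0,"tz":0,"wx":0,"wy":0,"wz":0},
    {"tx":0,"ty":0,"tz":0,"wx":0,"wy":0,"wz":0}
  ],
  "fingers": 0.485,
  "squeeze": 20
}}

```text
time_s: 6.5
ee_pos: [0.4441, 0.2278, 0.0706]
eef_rot: [-0.299, 0.641, -0.641, -0.299]
ft_force: [-0.9, -0.1, -0.0]
finger_gap: 0.0441
```

```bash
python3 - <<'E'
from h import *
grab('wrist','w3');s=read_state();print(s['finger_gap'],s['ft_force'],s['ee_pos'])
E
```

```text
0.04418570404385391 [-0.27550236 -0.39357003  0.22600813] [0.44413487 0.22778482 0.07054381]
```

View pics/w3.png

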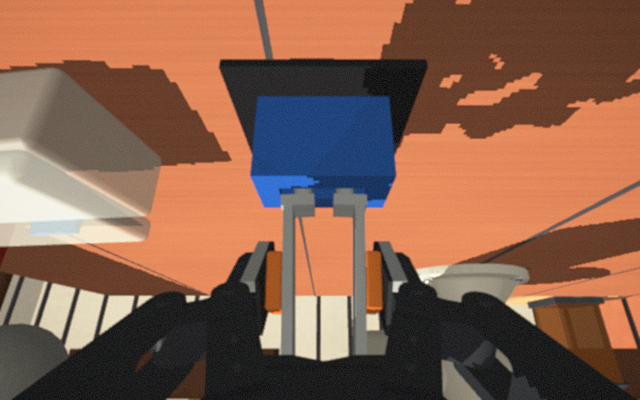

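>>> {"api": "servo_tool", "payload": {
  "series": [
    {"tx":0.38,"ty":-0.32,"tz":0,"wx":0,"wy":0,"wz":0},
    {"tx":0.77,"ty":-0.64,"tz":0,"wx":0,"wy":0,"wz":0},
    {"tx":1.15,"ty":-0.96,"tz":0,"wx":0,"wy":0,"wz":0},
    {"tx":1.53,"ty":-1.29,"tz":0,"wx":0,"wy":0,"wz":0},
    {"tx":2.3,"ty":-1.93,"tz":0,"wx":0,"wy":0,"wz":0},
    {"tx":3.06,"ty":-2.57,"tz":0,"wx":0,"wy":0,"wz":0},
    {"tx":3.83,"ty":-3.21,"tz":0,"wx":0,"wy":0,"wz":0},
    {"tx":4.6,"ty":-3.86,"tz":0,"wx":0,"wy":0,"wz":0},
    {"tx":5.36,"ty":-4.5,"tz":0,"wx":0,"wy":0,"wz":0},
    {"tx":6.13,"ty":-5.14,"tz":0,"wx":0,"wy":0,"wz":0},
    {"tx":6.5,"ty":-5.46,"tz":0,"wx":0,"wy":0,"wz":0},
    {"tx":6.5,"ty":-5.46,"tz":0,"wx":0,"wy":0,"wz":0},
    {"tx":6.5,"ty":-5.46,"tz":0,"wx":0,"wy":0,"wz":0}
  ]
}}

```text
time_s: 7.85
ee_pos: [0.444, 0.2278, 0.1552]
eef_rot: [-0.299, 0.641, -0.64, -0.299]
ft_force: [-0.4, 0.4, -0.3]
finger_gap: 0.044
```

```bash
python3 - <<'E'
from h import *
grab('wrist','w4');grab('scene','s4');grab('top','t4');s=read_state();print(s['finger_gap'],s['ft_force'],s['ee_pos'],s['time_s'])
crop('s4',240,40,440,190,4,'s4c')
E
```

```text
0.044204143731774684 [-0.54005998 -0.52715767 -1.13173146] [0.44396943 0.22770031 0.15491523] 8.0
```

View pics/w4.png

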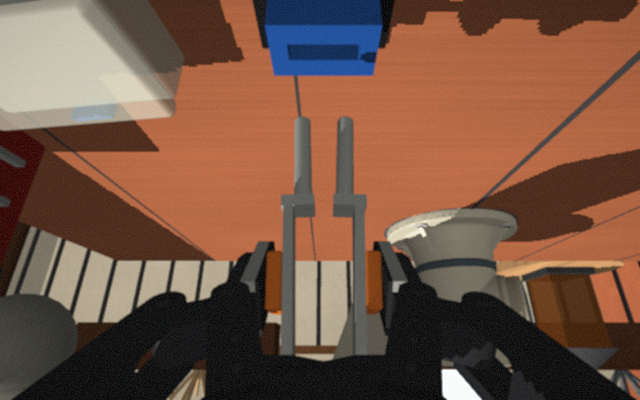

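View pics/s4c.png

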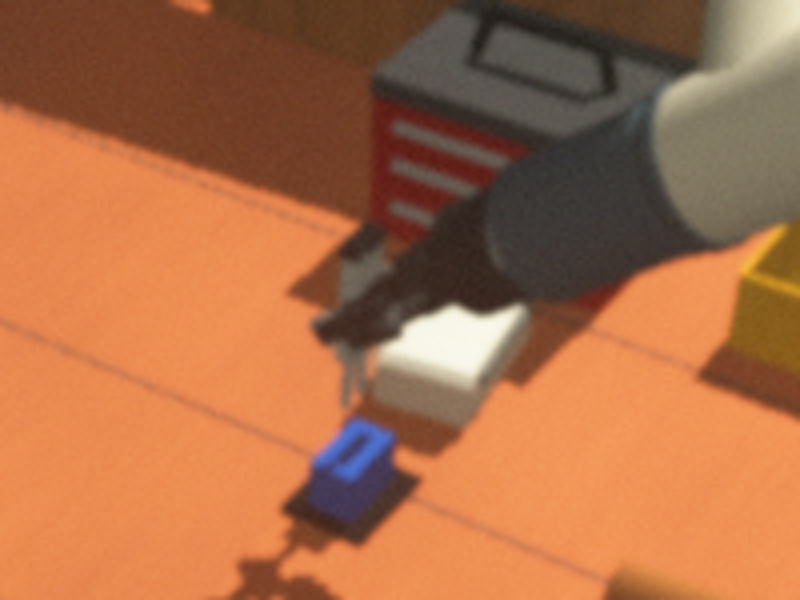

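The tongs are clear of the stand (prong ends at (303,120) and (345,120)). Next I'll locate the prong ends in the tool frame.

```bash
python3 - <<'E'
from h import *
L=load('w4');s=read_state();r0=R.from_quat(s['eef_rot']);p0=s['ee_pos'];C=cloud(L)
crop('w4',280,100,370,220,5,'w4c')
for u0,u1 in ((290,316),(330,360)):
    for v0,v1 in ((112,130),(130,150),(150,170),(170,190)):
        P=C[v0:v1,u0:u1].reshape(-1,3);q=P[(P[:,2]>.08)&(P[:,2]<.15)]
        if len(q): print(u0,v0,len(q),'min',q.min(0).round(4),'max',q.max(0).round(4),'med',np.median(q,0).round(4))
# where would vertical tongs' tips project
for x in (.4595,.462,.465):
  for y in (.2277+.0115,.2277-.0115): print(x,y,proj(L,[[x,y,.089]]).round(1))
print(proj(load('t4'),[[.4617,.2277,.228]]))
T=load('t4');CT=cloud(T);P=CT[200:300,190:270].reshape(-1,3);q=P[(P[:,2]>.205)&(P[:,2]<.24)];print(np.percentile(q,[1,50,99],axis=0).round(4))
E
python3 -c "
from h import *
crop('t4',180,200,280,290,7,'t4c')"
```

```text
290 112 201 min [0.4579 0.2342 0.0907] max [0.4634 0.2422 0.0991] med [0.4618 0.2379 0.095 ]
290 130 339 min [0.4582 0.2339 0.0968] max [0.4644 0.242  0.1103] med [0.4621 0.2376 0.1043]
290 150 347 min [0.458  0.2334 0.1086] max [0.4643 0.2416 0.1211] med [0.4624 0.2373 0.1154]
290 170 359 min [0.4592 0.2332 0.1192] max [0.4647 0.2412 0.1313] med [0.4628 0.2369 0.1257]
330 112 205 min [0.4577 0.2129 0.0906] max [0.4637 0.221  0.099 ] med [0.4616 0.2172 0.0949]
330 130 339 min [0.4582 0.2132 0.097 ] max [0.4641 0.2212 0.1103] med [0.4622 0.2175 0.1044]
330 150 346 min [0.4584 0.2136 0.109 ] max [0.4646 0.2218 0.1213] med [0.4625 0.2179 0.1154]
330 170 359 min [0.4586 0.214  0.1195] max [0.4651 0.222  0.1311] med [0.463  0.2184 0.1257]
0.4595 0.23920000000000002 [[300.1 116. ]]
0.4595 0.2162 [[346.4 116. ]]
0.462 0.23920000000000002 [[299.8 112.8]]
0.462 0.2162 [[346.7 112.8]]
0.465 0.23920000000000002 [[299.4 109. ]]
0.465 0.2162 [[347.1 108.9]]
[[209.74738097 260.6483532 ]]
[[0.4568 0.161  0.2056]
 [0.508  0.2139 0.2251]
 [0.5362 0.2744 0.2388]]
```

View pics/w4c.png

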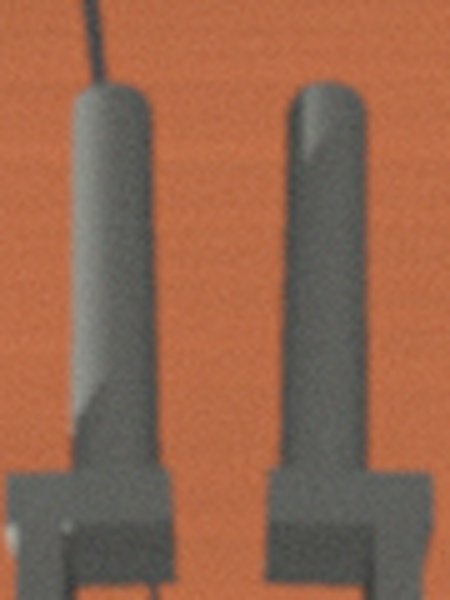

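View pics/t4c.png

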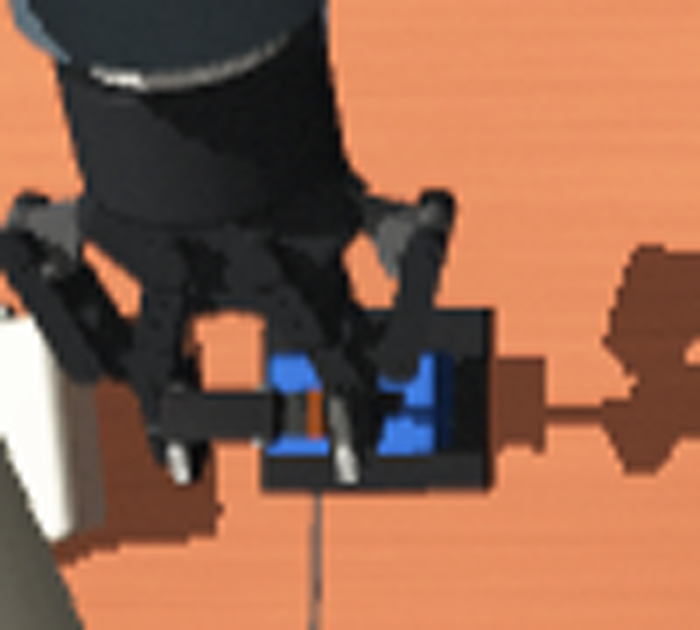

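```bash
python3 - <<'E'
from h import *
s=read_state();r0=R.from_quat(s['eef_rot']);p=s['ee_pos'];print(r0.as_matrix().round(3))
delta([.478,-.1635,.160],r0)
E
```

```text
[[-0.642 -0.767 -0.001]
 [ 0.001  0.001 -1.   ]
 [ 0.767 -0.642  0.   ]]
t cm [-1.82 -2.96 39.12] w deg [0. 0. 0.] |t| 39.27 0.0
```

>>> {"api": "servo_tool", "payload": {
  "series": [
    {"tx":-0.05,"ty":-0.05,"tz":0.7,"wx":0,"wy":0,"wz":0},
    {"tx":-0.1,"ty":-0.15,"tz":2.1,"wx":0,"wy":0,"wz":0},
    {"tx":-0.2,"ty":-0.3,"tz":4.2,"wx":0,"wy":0,"wz":0},
    {"tx":-0.35,"ty":-0.5,"tz":7,"wx":0,"wy":0,"wz":0},
    {"tx":-0.5,"ty":-0.75,"tz":10,"wx":0,"wy":0,"wz":0},
    {"tx":-0.6,"ty":-1.0,"tz":13,"wx":0,"wy":0,"wz":0},
    {"tx":-0.75,"ty":-1.2,"tz":16,"wx":0,"wy":0,"wz":0},
    {"tx":-0.9,"ty":-1.45,"tz":19,"wx":0,"wy":0,"wz":0},
    {"tx":-1.0,"ty":-1.65,"tz":22,"wx":0,"wy":0,"wz":0},
    {"tx":-1.15,"ty":-1.9,"tz":25,"wx":0,"wy":0,"wz":0},
    {"tx":-1.3,"ty":-2.1,"tz":28,"wx":0,"wy":0,"wz":0},
    {"tx":-1.45,"ty":-2.35,"tz":31,"wx":0,"wy":0,"wz":0},
    {"tx":-1.6,"ty":-2.55,"tz":34,"wx":0,"wy":0,"wz":0},
    {"tx":-1.7,"ty":-2.75,"tz":36.5,"wx":0,"wy":0,"wz":0},
    {"tx":-1.8,"ty":-2.9,"tz":38.2,"wx":0,"wy":0,"wz":0},
    {"tx":-1.8,"ty":-2.95,"tz":39.1,"wx":0,"wy":0,"wz":0},
    {"tx":-1.8,"ty":-2.95,"tz":39.1,"wx":0,"wy":0,"wz":0},
    {"tx":-1.8,"ty":-2.95,"tz":39.1,"wx":0,"wy":0,"wz":0},
    {"tx":-1.8,"ty":-2.95,"tz":39.1,"wx":0,"wy":0,"wz":0}
  ]
}}

```text
time_s: 9.9
ee_pos: [0.4782, -0.1623, 0.1605]
eef_rot: [-0.299, 0.641, -0.641, -0.299]
ft_force: [-1.1, -0.2, -0.8]
finger_gap: 0.0442
```

```bash
python3 - <<'E'
from h import *
L=grab('wrist','w5');s=read_state();print(s['finger_gap'],s['ft_force'],s['ee_pos'],s['time_s'])
L=load('w5');C=cloud(L)
for u0,u1 in ((290,318),(330,360)):
        P=C[105:150,u0:u1].reshape(-1,3);q=P[(P[:,2]>.08)&(P[:,2]<.15)];print('prong',len(q),q.min(0).round(4),q.max(0).round(4),np.median(q,0).round(4))
P=C.reshape(-1,3);q=P[(P[:,2]>.044)&(P[:,2]<.052)&(abs(P[:,0]-.49)<.04)&(abs(P[:,1]+.175)<.04)];print(len(q),q.min(0),q.max(0),cv2.minEnclosingCircle((q[:,:2]*1000).astype(np.float32)))
E
```

```text
0.04428649492106482 [-0.50545223  0.07142651 -0.23198727] [ 0.47825072 -0.16236626  0.16057719] 9.95
prong 539 [ 0.4919 -0.1561  0.096 ] [ 0.4981 -0.1478  0.1157] [ 0.4961 -0.1523  0.1062]
prong 518 [ 0.4921 -0.1766  0.0954] [ 0.4987 -0.1688  0.1159] [ 0.4963 -0.1725  0.1061]
1013 [ 0.47845335 -0.18873916  0.04400862] [ 0.50730526 -0.1610821   0.04841262] ((492.532958984375, -175.49208068847656), 14.79736042022705)
```

View pics/w5.png

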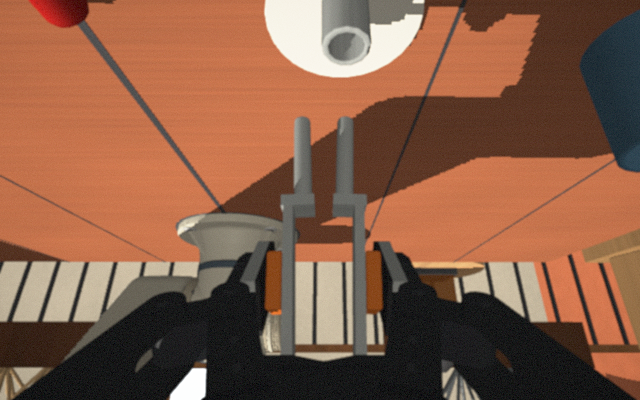

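```bash
python3 - <<'E'
from h import *
crop('w5',300,0,400,150,4,'w5c')
L=load('w5');C=cloud(L)
P=C.reshape(-1,3)
q=P[(P[:,2]>.0445)&(P[:,2]<.0475)&(abs(P[:,0]-.49)<.04)&(abs(P[:,1]+.175)<.04)]
print(len(q))
from scipy.optimize import least_squares
# rim outer circle projection test
t=np.linspace(0,2*np.pi,9)[:-1]
for c in ((.4925,-.1755),):
  for rr in (.014,.010): print(proj(L,np.c_[c[0]+rr*np.cos(t),c[1]+rr*np.sin(t),0*t+.046]).round(1).tolist())
E
```

```text
894
[[348.6, 24.3], [329.4, 30.9], [321.8, 45.9], [328.9, 59.6], [345.4, 64.9], [362.8, 59.6], [372.0, 45.9], [366.7, 30.9]]
[[348.1, 30.8], [334.6, 35.4], [328.9, 45.9], [333.8, 55.8], [345.8, 59.7], [358.4, 55.8], [364.9, 45.9], [360.9, 35.4]]
```

View pics/w5c.png

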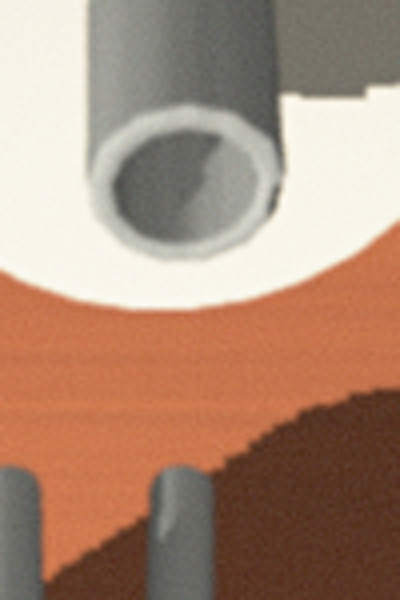

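```bash
python3 - <<'E'
from h import *
L=load('w5');print(L['p'])
for xc in (.490,.492,.494,.496):
  print(xc,proj(L,[[xc+.004,-.1727,.0950],[xc,-.1727,.0950]]).round(1).tolist())
C=cloud(L)
for v in (120,125,135,145,170): print(v,C[v,346].round(4),C[v,303].round(4),C[v,340:352,2].round(3))
E
```

```text
[ 0.63266002 -0.16246196  0.19835745]
0.49 [[344.1, 116.7], [343.7, 121.5]]
0.492 [[344.4, 114.2], [343.9, 119.1]]
0.494 [[344.6, 111.6], [344.1, 116.7]]
0.496 [[344.8, 109.0], [344.4, 114.2]]
120 [ 0.4964 -0.1734  0.0987] [ 0.496  -0.1525  0.0984] [0.098 0.099 0.099 0.098 0.099 0.098 0.099 0.099 0.099 0.099 0.098 0.098]
125 [ 0.4969 -0.1733  0.102 ] [ 0.4967 -0.1527  0.1018] [0.101 0.102 0.102 0.101 0.102 0.102 0.102 0.102 0.102 0.101 0.101 0.101]
135 [ 0.4964 -0.1732  0.1073] [ 0.4969 -0.1528  0.1077] [0.107 0.107 0.107 0.107 0.107 0.108 0.107 0.108 0.108 0.107 0.107 0.107]
145 [ 0.4969 -0.173   0.1132] [ 0.4968 -0.1529  0.1131] [0.113 0.113 0.113 0.113 0.114 0.114 0.113 0.113 0.113 0.113 0.113 0.112]
170 [ 0.4978 -0.1726  0.1268] [ 0.4978 -0.1533  0.1268] [0.126 0.127 0.127 0.126 0.126 0.198 0.127 0.126 0.126 0.126 0.126 0.126]
```

>>> {"api": "servo_tool", "payload": {
  "series": [
    {"tx":-0.4,"ty":0.32,"tz":0.03,"wx":0,"wy":0,"wz":0},
    {"tx":-1.1,"ty":0.96,"tz":0.03,"wx":0,"wy":0,"wz":0},
    {"tx":-1.8,"ty":1.6,"tz":0.03,"wx":0,"wy":0,"wz":0},
    {"tx":-2.5,"ty":2.15,"tz":0.03,"wx":0,"wy":0,"wz":0},
    {"tx":-3.0,"ty":2.5,"tz":0.03,"wx":0,"wy":0,"wz":0},
    {"tx":-3.2,"ty":2.7,"tz":0.03,"wx":0,"wy":0,"wz":0},
    {"tx":-3.2,"ty":2.7,"tz":0.03,"wx":0,"wy":0,"wz":0},
    {"tx":-3.2,"ty":2.7,"tz":0.03,"wx":0,"wy":0,"wz":0},
    {"tx":-3.2,"ty":2.7,"tz":0.03,"wx":0,"wy":0,"wz":0}
  ]
}}

```text
time_s: 10.85
ee_pos: [0.4781, -0.1636, 0.1189]
eef_rot: [-0.298, 0.641, -0.641, -0.299]
ft_force: [0.5, 0.8, -0.7]
finger_gap: 0.0438
```

```bash
python3 - <<'E'
from h import *
grab('wrist','w6');grab('scene','s6');grab('top','t6');s=read_state();print(s['finger_gap'],s['ft_force'],s['ee_pos'],s['time_s'])
crop('w6',270,60,410,220,5,'w6c');crop('s6',200,190,300,280,7,'s6c')
L=load('w6');C=cloud(L)
t=np.linspace(0,2*np.pi,9)[:-1]
print(proj(L,np.c_[.4923+.014*np.cos(t),-.1751+.014*np.sin(t),0*t+.046]).round(0).tolist())
for v in range(100,150,6): print(v,C[v,303].round(4),C[v,346].round(4))
E
```

```text
0.04430380160204969 [ 0.25263278  0.22841769 -1.10467982] [ 0.47805325 -0.1635662   0.1188225 ] 11.0
[[347.0, 88.0], [326.0, 94.0], [318.0, 107.0], [326.0, 119.0], [344.0, 123.0], [363.0, 119.0], [373.0, 107.0], [367.0, 94.0]]
100 [ 0.4527 -0.1503  0.0093] [ 0.4831 -0.1761  0.0342]
106 [ 0.4465 -0.15    0.0092] [ 0.4827 -0.1761  0.0379]
112 [ 0.4396 -0.1496  0.0088] [ 0.4822 -0.176   0.0415]
118 [ 0.4972 -0.1539  0.0566] [ 0.4962 -0.1748  0.0558]
124 [ 0.4955 -0.1539  0.0588] [ 0.4965 -0.1746  0.0596]
130 [ 0.4968 -0.1541  0.0632] [ 0.4963 -0.1746  0.0629]
136 [ 0.4964 -0.1541  0.0663] [ 0.4965 -0.1745  0.0664]
142 [ 0.4966 -0.1542  0.0698] [ 0.4975 -0.1743  0.0704]
148 [ 0.4966 -0.1543  0.073 ] [ 0.4958 -0.1743  0.0726]
```

View pics/w6c.png

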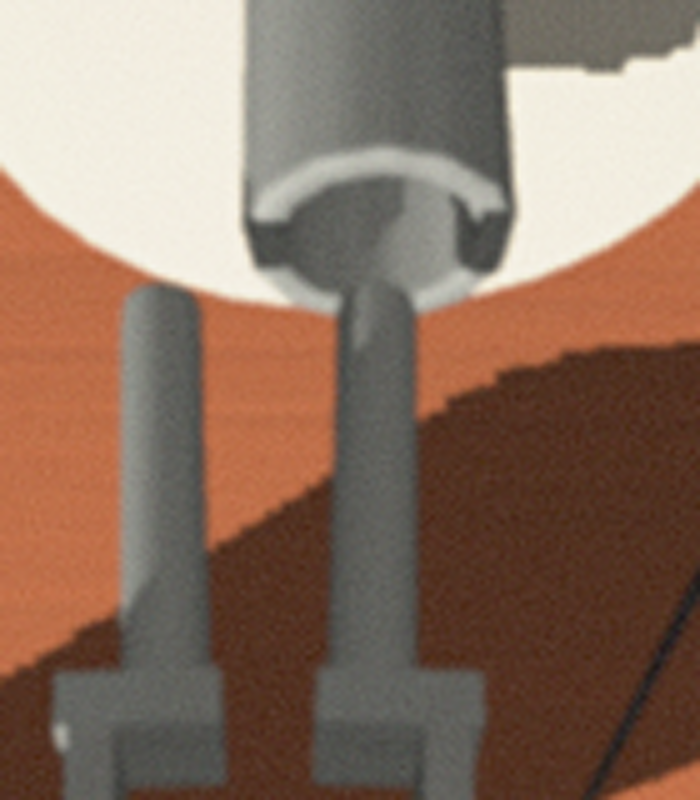

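View pics/s6c.png

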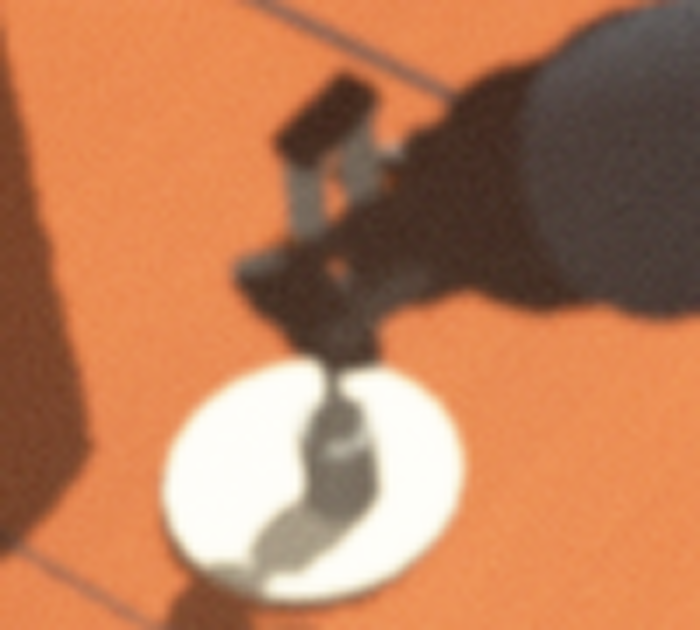

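>>> {"api": "servo_tool", "payload": {
  "series": [
    {"tx":0,"ty":0,"tz":-0.1,"wx":0,"wy":0,"wz":0},
    {"tx":-0.25,"ty":0.2,"tz":-0.1,"wx":0,"wy":0,"wz":0},
    {"tx":-0.5,"ty":0.42,"tz":-0.1,"wx":0,"wy":0,"wz":0},
    {"tx":-0.77,"ty":0.64,"tz":-0.1,"wx":0,"wy":0,"wz":0},
    {"tx":-1.03,"ty":0.87,"tz":-0.1,"wx":0,"wy":0,"wz":0},
    {"tx":-1.3,"ty":1.1,"tz":-0.1,"wx":0,"wy":0,"wz":0},
    {"tx":-1.56,"ty":1.3,"tz":-0.1,"wx":0,"wy":0,"wz":0},
    {"tx":-1.8,"ty":1.5,"tz":-0.1,"wx":0,"wy":0,"wz":0},
    {"tx":-2.0,"ty":1.67,"tz":-0.1,"wx":0,"wy":0,"wz":0},
    {"tx":-2.07,"ty":1.73,"tz":-0.1,"wx":0,"wy":0,"wz":0},
    {"tx":-2.07,"ty":1.73,"tz":-0.1,"wx":0,"wy":0,"wz":0},
    {"tx":-2.07,"ty":1.73,"tz":-0.1,"wx":0,"wy":0,"wz":0}
  ]
}}

```text
time_s: 12.2
ee_pos: [0.4781, -0.1626, 0.0917]
eef_rot: [-0.299, 0.641, -0.641, -0.299]
ft_force: [0.5, 0.4, -1.4]
finger_gap: 0.0443
```

```bash
python3 - <<'E'
from h import *
grab('wrist','w7');s=read_state();print(s['finger_gap'],s['ft_force'],s['ee_pos'],s['time_s'])
crop('w7',270,60,410,220,5,'w7c')
E
```

```text
0.04400304427799876 [-0.1712703   0.27529985 -0.59700155] [ 0.4780716  -0.16256573  0.09170337] 12.25
```

View pics/w7c.png

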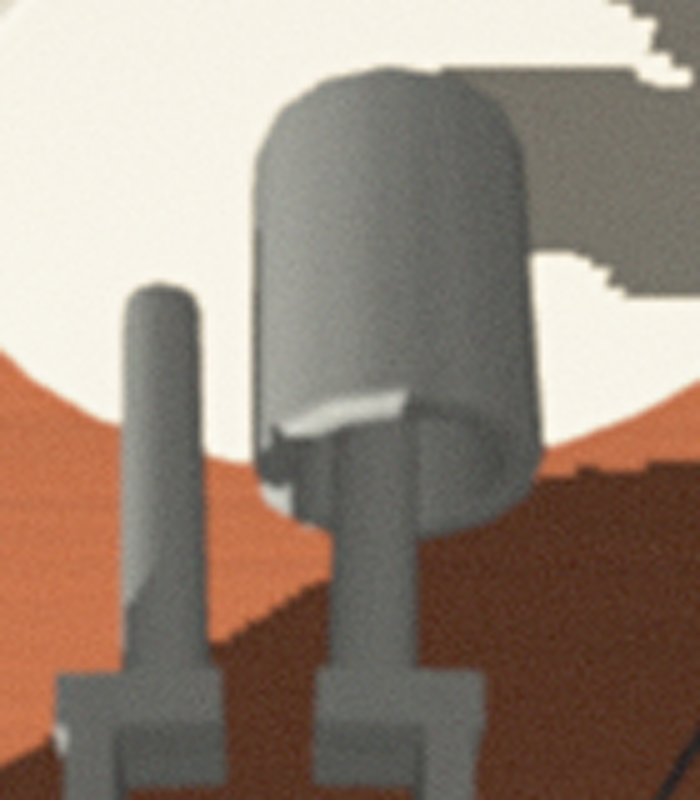

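>>> {"api": "servo_tool", "payload": {
  "series": [
    {"tx":0,"ty":0,"tz":0,"wx":0,"wy":0,"wz":0},
    {"tx":0,"ty":0,"tz":0,"wx":0,"wy":0,"wz":0},
    {"tx":0,"ty":0,"tz":0,"wx":0,"wy":0,"wz":0},
    {"tx":0,"ty":0,"tz":0,"wx":0,"wy":0,"wz":0}
  ],
  "fingers": 0.515,
  "squeeze": 20
}}

```text
time_s: 12.65
ee_pos: [0.478, -0.1625, 0.0916]
eef_rot: [-0.299, 0.641, -0.641, -0.299]
ft_force: [0.2, -0.6, -1.6]
finger_gap: 0.0414
```

>>> {"api": "servo_tool", "payload": {
  "series": [
    {"tx":0,"ty":0,"tz":0,"wx":0,"wy":0,"wz":0},
    {"tx":0,"ty":0,"tz":0,"wx":0,"wy":0,"wz":0},
    {"tx":0,"ty":0,"tz":0,"wx":0,"wy":0,"wz":0},
    {"tx":0,"ty":0,"tz":0,"wx":0,"wy":0,"wz":0},
    {"tx":0,"ty":0,"tz":0,"wx":0,"wy":0,"wz":0}
  ],
  "fingers": 0.8,
  "squeeze": 40
}}

```text
time_s: 13.15
ee_pos: [0.478, -0.1626, 0.0916]
eef_rot: [-0.299, 0.641, -0.641, -0.299]
ft_force: [-0.3, -0.6, 0.2]
finger_gap: 0.0389
```

```bash
python3 - <<'E'
from h import *
grab('wrist','w8');s=read_state();print(s['finger_gap'],s['ft_force'],s['ee_pos'],s['time_s'])
crop('w8',250,60,410,220,5,'w8c')
E
```

```text
0.03881227925208464 [-0.15660286 -0.9177504  -0.16554362] [ 0.47797324 -0.16259381  0.09165425] 13.2
```

View pics/w8c.png

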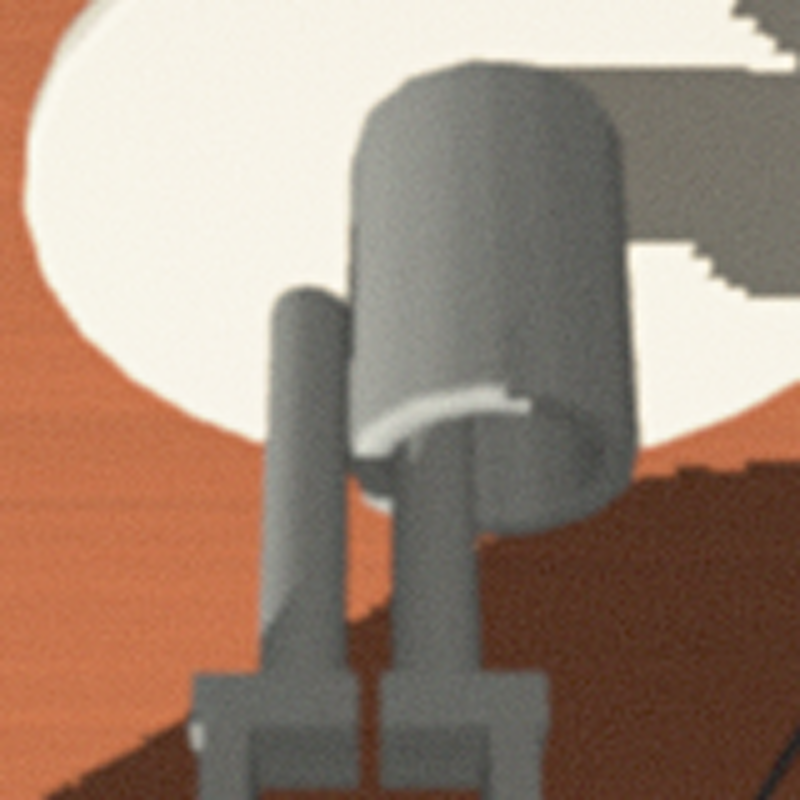

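>>> {"api": "servo_tool", "payload": {
  "series": [
    {"tx":0.1,"ty":-0.08,"tz":0,"wx":0,"wy":0,"wz":0},
    {"tx":0.23,"ty":-0.19,"tz":0,"wx":0,"wy":0,"wz":0},
    {"tx":0.38,"ty":-0.32,"tz":0,"wx":0,"wy":0,"wz":0},
    {"tx":0.58,"ty":-0.48,"tz":0,"wx":0,"wy":0,"wz":0},
    {"tx":0.77,"ty":-0.64,"tz":0,"wx":0,"wy":0,"wz":0},
    {"tx":0.77,"ty":-0.64,"tz":0,"wx":0,"wy":0,"wz":0},
    {"tx":0.77,"ty":-0.64,"tz":0,"wx":0,"wy":0,"wz":0}
  ]
}}

```text
time_s: 13.9
ee_pos: [0.478, -0.1625, 0.1016]
eef_rot: [-0.299, 0.641, -0.641, -0.299]
ft_force: [-0.4, 0.5, -1.6]
finger_gap: 0.0392
```

```bash
python3 - <<'E'
from h import *
grab('wrist','w9');s=read_state();print(s['finger_gap'],s['ft_force'],s['ee_pos'],s['time_s'])
crop('w9',250,60,410,220,5,'w9c')
E
```

```text
0.03931431591935508 [ 0.53028535 -0.45859385 -1.73038406] [ 0.47789921 -0.16251232  0.10153756] 13.95
```

View pics/w9c.png

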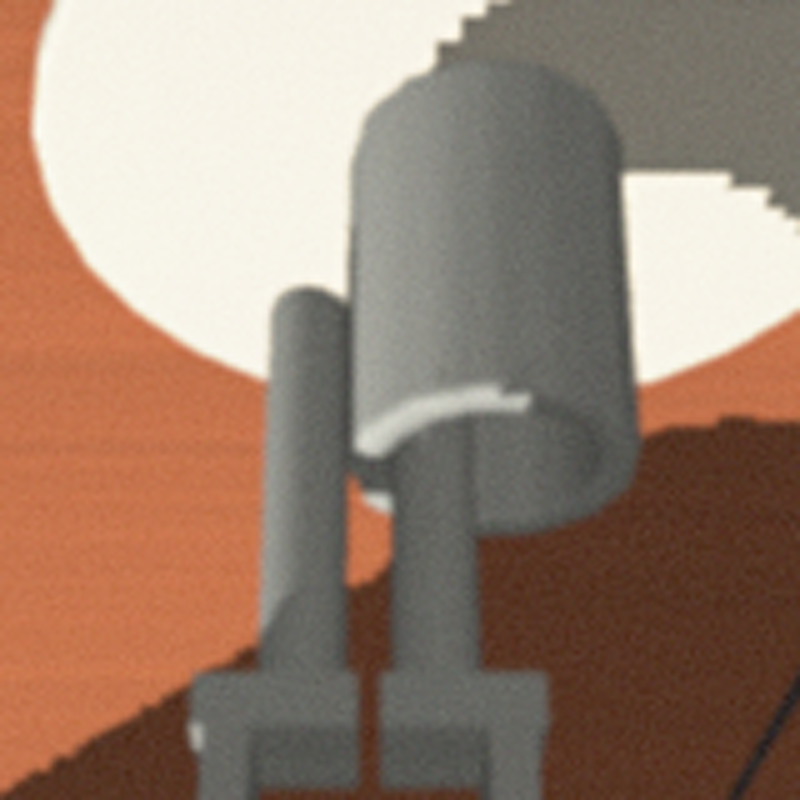

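```bash
python3 - <<'E'
from fk import *
d=R.from_quat(read_state()['eef_rot']).as_matrix()[:,1]
for z in (.15,.2,.242): print(ik(np.array([.478,-.1625,z]),d,[-.01,.8,.5,0,-2.1]))
E
```

```text
(array([-0.01122715,  0.79905883,  0.47554277,  0.00891511, -2.12013632]), np.float64(6.206335383118183e-14), np.float64(1.5778356630759468e-16))
(array([-0.01122837,  0.77112245,  0.54876853,  0.00955585, -2.22129414]), np.float64(2.435541875787129e-13), np.float64(4.743978154281576e-15))
(array([-0.01122993,  0.75553769,  0.6240893 ,  0.01031232, -2.31219519]), np.float64(1.525886886182833e-08), np.float64(2.2483984312734812e-10))
```

>>> {"api": "servo_tool", "payload": {
  "series": [
    {"tx":0.3,"ty":-0.25,"tz":0,"wx":0,"wy":0,"wz":0},
    {"tx":0.9,"ty":-0.75,"tz":0,"wx":0,"wy":0,"wz":0},
    {"tx":1.7,"ty":-1.42,"tz":0,"wx":0,"wy":0,"wz":0},
    {"tx":2.6,"ty":-2.18,"tz":0,"wx":0,"wy":0,"wz":0},
    {"tx":3.5,"ty":-2.93,"tz":0,"wx":0,"wy":0,"wz":0},
    {"tx":4.4,"ty":-3.69,"tz":0,"wx":0,"wy":0,"wz":0},
    {"tx":5.3,"ty":-4.44,"tz":0,"wx":0,"wy":0,"wz":0},
    {"tx":6.2,"ty":-5.2,"tz":0,"wx":0,"wy":0,"wz":0},
    {"tx":7.1,"ty":-5.95,"tz":0,"wx":0,"wy":0,"wz":0},
    {"tx":8.0,"ty":-6.7,"tz":0,"wx":0,"wy":0,"wz":0},
    {"tx":8.9,"ty":-7.46,"tz":0,"wx":0,"wy":0,"wz":0},
    {"tx":9.7,"ty":-8.13,"tz":0,"wx":0,"wy":0,"wz":0},
    {"tx":10.3,"ty":-8.63,"tz":0,"wx":0,"wy":0,"wz":0},
    {"tx":10.6,"ty":-8.9,"tz":0,"wx":0,"wy":0,"wz":0},
    {"tx":10.7,"ty":-9.0,"tz":0,"wx":0,"wy":0,"wz":0},
    {"tx":10.7,"ty":-9.0,"tz":0,"wx":0,"wy":0,"wz":0},
    {"tx":10.7,"ty":-9.0,"tz":0,"wx":0,"wy":0,"wz":0},
    {"tx":10.7,"ty":-9.0,"tz":0,"wx":0,"wy":0,"wz":0},
    {"tx":10.7,"ty":-9.0,"tz":0,"wx":0,"wy":0,"wz":0}
  ]
}}

```text
time_s: 15.85
ee_pos: [0.4781, -0.1626, 0.2412]
eef_rot: [-0.299, 0.641, -0.64, -0.299]
ft_force: [0.2, -1.1, -1.4]
finger_gap: 0.0389
```

```bash
python3 - <<'E'
from h import *
grab('wrist','w10');grab('scene','s10');grab('top','t10');s=read_state();print(s['finger_gap'],s['ft_force'],s['ee_pos'],s['time_s'],abs(s['joint_vel']).max())
L=load('w10');C=cloud(L);P=C[60:170,250:410].reshape(-1,3)
q=P[(P[:,2]>.09)&(P[:,2]<.21)&(P[:,0]>.46)];print(q.min(0),q.max(0))
T=load('t10');CT=cloud(T);P=CT[215:285,350:425].reshape(-1,3);m=(P[:,2]>.005)&(P[:,2]<.012);q=P[m];print('coaster',q.min(0),q.max(0))
E
```

```text
0.03913733184909553 [-0.34471834 -0.23371463 -1.6010832 ] [ 0.47810504 -0.1626012   0.24134744] 16.0 0.0019145496377333047
[ 0.47972156 -0.18823936  0.15805737] [ 0.50833271 -0.15280009  0.20691277]
coaster [ 0.38490661 -0.26947668  0.00510736] [ 0.54993843 -0.12376159  0.01198908]
```

View pics/w10.png

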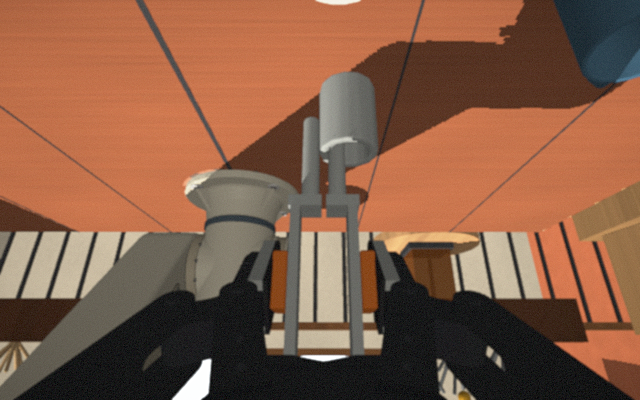

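View pics/s10.png

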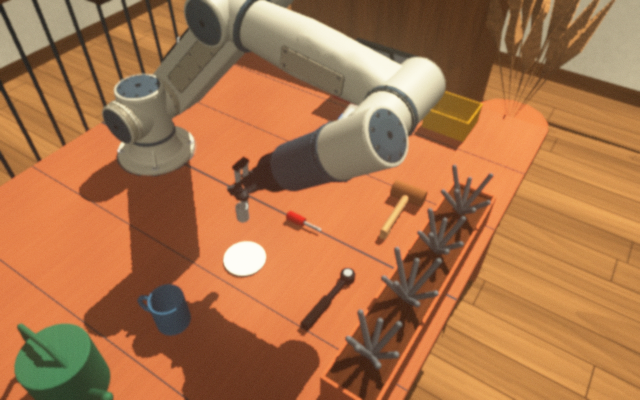

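View pics/t10.png

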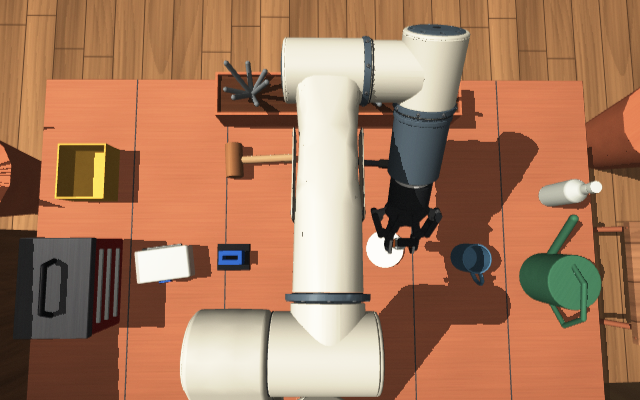

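The socket hangs from the tongs (wrist 348,118) with its underside at about z = 0.158 m. The coaster is still at scene (245,258) and the other items are where they were. The arm is still, so I'm handing in.

```bash
python3 - <<'E'
from h import *
s=read_state();print(s['finger_gap'],s['time_s']);print(order.close_job())
E
```

```text
0.03913733184909553 16.0
the job is handed in; nothing more can be done
None
```

The job is handed in. The socket hangs still, pinched by its wall in the squeezed tongs, with its underside about 0.158 m above the bench.

- **Tongs:** I gripped them on the orange pads at about 44 mm width, with the gripper tilted 50°. I lifted them straight out of the stand.
- **Pinch and lift:** I lowered one prong about 19 mm into the bore with the other outside. Only then did I squeeze at 40 N and lift, 1 cm first as a test, then 14 cm more.
- **Last checks:** At hand-in the time was 16.0 s, the joints were still, and the finger gap held steady at 39 mm. In the last pictures the gripper was clear of the socket throughout. The coaster and the other things in view looked unmoved, but the arm hid part of the ratchet and mallet in the last top view; both show in the scene view.
- **Disagreements:**
  - The pad width of 39 mm is about 1 mm under the nominal 40 mm. In the picture the prongs stood about 12.5 mm apart, as a 4 mm wall needs.
  - The first move stopped short at a joint limit, so I switched to tilting the gripper the other way.
  - The last depth measurement of the coaster was spoiled by nearby points, so I checked its position only by eye.

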